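Make up the drilling kits for two jobs

ROBOT

A 7-joint arm with a two-finger parallel gripper is mounted at the origin on the work surface. World frame = base frame: x ahead of the robot, y to its left, z up, the work surface at z = 0. Lengths are in m, angles in rad, forces in N, time in s.
With the tool pointing down it reaches from about 0.4 to 0.85 m from the base axis. Payload 4.5 kg.
Tool frame: the origin (TCP) lies midway between the tips of the shut fingers; the grasp point (between the pads) lies 19 mm behind it (ctrl.hold_point_z is the distance from the TCP to the grasp point, in m); z points along the fingers, y is the direction in which the jaws open and shut (so a half turn about z gives the same grasp; the last joint's range is limited). The gripper opens to 88 mm and grips with 3 to 60 N. Pads are 18 mm wide; open, the fingers measure 123 mm over their backs; the gripper's body (75 mm by 187 mm) begins 45 mm behind the grasp point.
Start: joints at [1.14, 0.689, -0.195, 1.565, 0.157, 0.902, -0.215], TCP at [0.28, -0.559, 0.239] pointing down, gripper open.
Joint ranges: [-3.01, 3.01], [-0.46, 2.08], [-1.47, 1.51], [0.13, 2.56], [-1, 4.14], [0.04, 2.09], [-2.66, 2.66]. Speed limits (rad/s): [2.57, 2.57, 3.14, 3.14, 3.14, 3.14, 3.14].

INTERFACE

Orientations are given as a rotation vector (axis times angle).
In Python, from bench import ctrl, eyes gives the robot as it stands. The module is installed in compiled form; this text tells all that it offers.
- The arm moves only by the tool send_rows, never from a script. Its argument "rows" is a list of rows, each a list of 4 numbers: the shift along the tool's x, y, z in units of 30 mm (1.0 is 30 mm), then the turn about the tool's z in units of 5 degrees (1.0 is 5 degrees). A call has 1 to 10 rows; each row is the pose to reach, as a shift and turn from the pose commanded when the call began, along the tool's axes at that moment; what a row does not reach only later rows make up. A row lasts 1/12 s, in which the tool goes at most 41.7 mm and 7.16 degrees, less where a joint would pass 70% of its speed; a pose out of reach is approached as far as the arm can. A call with a gripper value outside its range is refused whole. "grip" is the finger opening in mm, from 0 to 88.1, set as the call begins (left out, the last holds). The fingers move at their own pace and stop on an object; "force" is the grip in N (left out, the last holds). Time passes only in rows, so rows that repeat a pose let the fingers close. It gives the time, the measured TCP pose, the force and the opening at its end, in the units of the state.
- ctrl.get_obs(): the state, without advancing time (a new reading comes with each control period).
- eyes.camera(name): name is "side" or "top"; returns (picture, depth): 480x640x3 uint8, blue, green, red; 480x640 float32, m along the optical axis (not along the pixel's ray), 0 where there is no reading.
- eyes.camera_info(name): a dict with "camera_matrix" (3x3 intrinsics, pixels), "R" (3x3) and "t" (3): a world point X has camera coordinates R X + t. Camera axes: x right, y down, z forward; pixel columns grow to the right and rows downward; lengths in m; the calibration is good to about 2 mm. A picture is of the moment at which its call begins. camera_info takes no time and is no camera call.
- ctrl.finish_job(): hands the job in, once; it reports no verdict.
The state is a dict: "time": time; "qpos": joint angles; "joint_velocities": joint speeds; "joint_torque": joint torques, N m; "eef_pos": TCP position; "ee_rot": TCP orientation; "force": force on the tool from outside, world axes, zero at the start; "ft_torque": the same for the moment, N m; "width": finger opening in m.
Only numpy, scipy, OpenCV 4.12 (cv2) and the standard library are available. Lean on these libraries where they do the work, as an engineer would, in place of code of your own. Each camera call takes 0.05 s, during which the arm holds its last target.

TASK

Make up the two job trays for the drill press. The tray with the round steel bar gets the V-block and the drill stand, the tray with the drilled hardboard panel gets the hole saw and the wooden backing block, each set down, not dropped, to stand upright on the tray's floor, one thing to each of the two empty bays (either bay will do). The V-block and the hole saw are in the tooling case: swing its clear lid right over so that it stays open by itself, and leave it open.

Things in the scene. Friction and masses are not known exactly. Their poses are not given: they have to be found in the camera images.
- lid (a joint): Angle of the case's clear lid, rad: 0 shut (the start), 1.9 resting fully open, leaning back away from the robot. No latch or spring, almost no friction: let go below about 1.2 it falls shut, past about 1.4 it falls open. Clear cover 170 x 280 x 34 mm deep, 0.25 kg, hinged on the case's far long rim: axis along the case's y at x = +85, z = 26.5 mm in the case's frame.
- lid_handle (a point): Middle of the head of the black pull knob on the lid, near the middle of its near edge. Head 16 (case's x) x 26 (y) x 20 mm high on a 12 mm neck. The point is 22 mm above the lid's top; shut, it is at x = -63, y = 0, z = 82.5 mm in the case's frame (148 mm before and 56 mm above the hinge axis). Axes turn with the lid, z out of its top, y along the hinge. Gripped across y, it pivots between the jaws.
- case: Tooling case, fixed: shallow black base 170 (x) x 280 (y) x 26 mm high, 6 mm walls, inner floor at z = 6 mm, under the clear lid (60 mm high when shut, without the knob). Origin at the centre of its underside; x points away from the robot to the hinge, y along its length to the left. V-block and hole saw stand in it side by side, about 65 mm either side of its middle (which is where varies).
- v_block: Steel V-block, 60 (x) x 36 (y) x 38 mm high, about 0.4 kg, with a V groove along x in its top, 24 mm wide and 12 mm deep. Starts in the case under the lid. Origin at the centre of its underside, z up. Grip it across its 36 mm width.
- hole_saw: Hole saw: steel cup 42 mm in diameter, 41 mm high, teeth down, closed end with a threaded boss up, about 0.14 kg. Starts in the case under the lid. Origin at the centre of its underside, z up.
- drill_stand: Drill stand: grey hexagonal block 38 mm across flats (44 across corners), 36 mm high, with six short steel drills standing out of its top to 49-60 mm height, about 0.12 kg. Stands on the bench beyond the trays. Origin at the centre of its underside, z up; flats face +x, -x and every 60 degrees from there.
- backing_block: Backing block: a pine offcut 70 (x) x 38 (y) x 38 mm high with a few old drill marks on top, about 0.08 kg. Stands on the bench beyond the trays. Origin at the centre of its underside, z up.
- tray_bar: Tray of the bar job: aluminium, fixed, 180 (x) x 190 (y) mm, rim 12 mm high, walls 4 mm, floor at z = 4 mm. A round steel bar 25 x 150 mm lies in its near bay (fixed, top at z = 29 mm). Beyond are two empty bays 100 (x) x 89 (y) mm inside, centres x = +36, y = +46.5 and -46.5 mm, a 12 mm high wall between. Origin at the centre of its underside, x away from the robot, y to the left.
- tray_panel: Tray of the panel job: the same kind of tray, but a flat brown hardboard panel 58 x 152 x 4 mm with eight small holes lies in its near bay (fixed, top at z = 8 mm). Two empty bays beyond: 100 (x) x 89 (y) mm inside, centres x = +36, y = +46.5 and -46.5 mm, floor at z = 4 mm, rim and walls 12 mm high. Origin at the centre of its underside, x away from the robot, y to the left.
There are look-alikes about, which are no part of the job. What is shaped like the backing_block but orange or red is not meant.

How it is judged:
On the way:
1. the case's lid has been swung over past its balance point and rests open (value of joint lid above 1.7 rad and velocity of joint lid below 0.3 rad/s), for 0.2 s.
At the end, for the whole second after the job is handed in: V-block and drill stand one in each empty bay of the bar's tray, hole saw and backing block one in each empty bay of the panel's tray: upright within 0.12 rad, underside within 3.5 mm of the floor, centre within about 32 mm of the bay's, at rest. Lid resting open (over 1.7 rad) (((x of v_block in the frame of tray_bar between 0.004 and 0.068 m and y of v_block in the frame of tray_bar between 0.015 and 0.078 m and z of v_block in the frame of tray_bar between 0.001 and 0.0075 m and x of drill_stand in the frame of tray_bar between 0.004 and 0.068 m and y of drill_stand in the frame of tray_bar between -0.078 and -0.015 m and z of drill_stand in the frame of tray_bar between 0.001 and 0.0075 m) or (x of v_block in the frame of tray_bar between 0.004 and 0.068 m and y of v_block in the frame of tray_bar between -0.078 and -0.015 m and z of v_block in the frame of tray_bar between 0.001 and 0.0075 m and x of drill_stand in the frame of tray_bar between 0.004 and 0.068 m and y of drill_stand in the frame of tray_bar between 0.015 and 0.078 m and z of drill_stand in the frame of tray_bar between 0.001 and 0.0075 m)) and ((x of hole_saw in the frame of tray_panel between 0.004 and 0.068 m and y of hole_saw in the frame of tray_panel between 0.015 and 0.078 m and z of hole_saw in the frame of tray_panel between 0.001 and 0.0075 m and x of backing_block in the frame of tray_panel between 0.004 and 0.068 m and y of backing_block in the frame of tray_panel between -0.078 and -0.015 m and z of backing_block in the frame of tray_panel between 0.001 and 0.0075 m) or (x of hole_saw in the frame of tray_panel between 0.004 and 0.068 m and y of hole_saw in the frame of tray_panel between -0.078 and -0.015 m and z of hole_saw in the frame of tray_panel between 0.001 and 0.0075 m and x of backing_block in the frame of tray_panel between 0.004 and 0.068 m and y of backing_block in the frame of tray_panel between 0.015 and 0.078 m and z of backing_block in the frame of tray_panel between 0.001 and 0.0075 m)) and angle between each of v_block, drill_stand, hole_saw, backing_block's own z axis and vertical below 0.12 rad and linear speed of each of v_block, drill_stand, hole_saw, backing_block below 0.02 m/s and angular speed of each of v_block, drill_stand, hole_saw, backing_block below 0.2 rad/s and value of joint lid above 1.7 rad); the robot touches nothing.
It fails at once if a thing is dropped into its tray (falls onto it at over 0.7 m/s, as from more than about 25 mm) ((horizontal distance between v_block and tray_bar below 0.11 m and z of v_block in the frame of tray_bar below 0.035 m and linear speed of v_block above 0.7 m/s) or (horizontal distance between drill_stand and tray_bar below 0.11 m and z of drill_stand in the frame of tray_bar below 0.035 m and linear speed of drill_stand above 0.7 m/s) or (horizontal distance between hole_saw and tray_panel below 0.11 m and z of hole_saw in the frame of tray_panel below 0.035 m and linear speed of hole_saw above 0.7 m/s) or (horizontal distance between backing_block and tray_panel below 0.11 m and z of backing_block in the frame of tray_panel below 0.035 m and linear speed of backing_block above 0.7 m/s)).
It also fails if it takes over 115 s, if anything falls off the work surface, if the arm or the gripper's body presses on something with over 40 N, if the wrist force passes 120 N, or if a joint passes its speed limit or range.

## Working session

There is one attempt and no reset: what is moved stays moved. The work goes in short steps, Python scripts to look and compute and a tool call to move; the robot and the scene stay as the last step left them, time stands still between calls to the robot, and variables do not carry over. Pictures are saved under pics/ and viewed, and the job is handed in when it is done.

Besides the shell and the picture viewer there is one more tool, called after "Emit:" as a command line: name --pt "numbers of a row" for each row, then --argument value for the rest. send_rows: Moves the arm, as the interface text tells. Its arguments: {"type":"object","properties":{"rows":{"type":"array","items":{"type":"array","items":{"type":"number"}}},"grip":{"type":"number"},"force":{"type":"number"}},"required":["rows"]}

```bash
mkdir -p pics
python3 - <<'E'
from bench import ctrl, eyes
import cv2,numpy as np
o=ctrl.get_obs(); print(o, ctrl.hold_point_z)
for n in("top","side"):
    p,d=eyes.camera(n); cv2.imwrite(f"pics/{n}0.png",p); np.save(f"{n}0.npy",d); i=eyes.camera_info(n); print(n,i)
E
```

```text
{'time': 0.0, 'qpos': array([ 1.13981655,  0.68998046, -0.19451205,  1.56633051,  0.15729546,
        0.90249522, -0.21509176]), 'joint_velocities': array([ 9.47499075e-05,  7.98546072e-04, -1.92556865e-04,  6.54843019e-04,
        1.37972535e-04, -1.97318512e-03,  6.03265742e-04]), 'joint_torque': array([-5.39447228e-04, -5.27552927e+01, -1.26729079e+00, -1.53424501e+01,
       -5.27052570e-02,  6.58135643e-03,  1.72115138e-04]), 'eef_pos': array([ 0.27981651, -0.5581626 ,  0.23791578]), 'ee_rot': array([-3.05541880e+00, -7.23252624e-01,  8.55150902e-04]), 'force': array([-0.05810621, -0.21628948,  0.20581795]), 'ft_torque': array([ 0.03240897, -0.0219827 , -0.00839095]), 'width': 0.08833471817568664} 0.0187
top {'camera_matrix': array([[452.1566661 ,   0.        , 321.66069691],
       [  0.        , 452.1566661 , 248.28420225],
       [  0.        ,   0.        ,   1.        ]]), 'R': array([[ 0.00276055, -0.99992897,  0.01159422],
       [-0.99022751, -0.00435004, -0.13939355],
       [ 0.13943409, -0.01109611, -0.99016918]]), 't': array([-0.04330458,  0.46105483,  0.98961565])}
side {'camera_matrix': array([[531.80625549,   0.        , 318.76848325],
       [  0.        , 531.80625549, 247.47842825],
       [  0.        ,   0.        ,   1.        ]]), 'R': array([[-0.97139401, -0.2374381 , -0.00410156],
       [-0.15733175,  0.65641238, -0.737814  ],
       [ 0.17787747, -0.7160628 , -0.67499161]]), 't': array([0.45500564, 0.14559641, 1.30412271])}
```

View pics/top0.png

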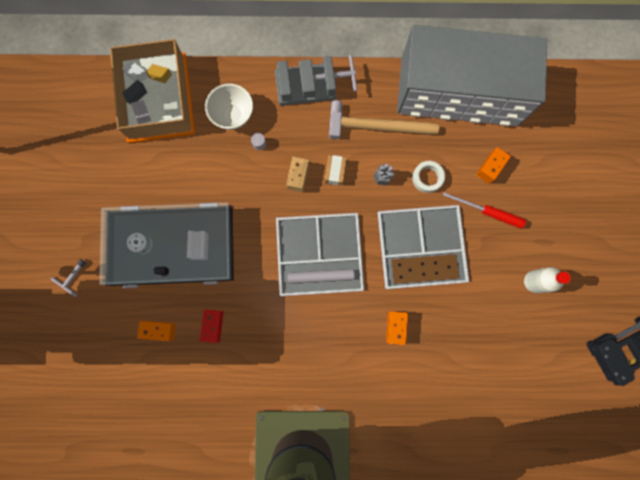

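View pics/side0.png

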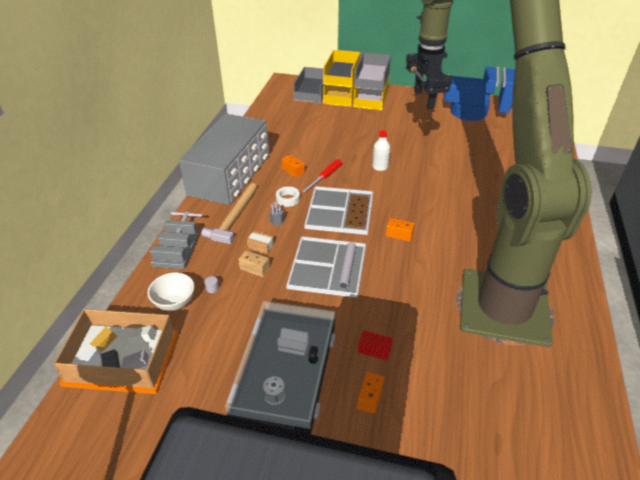

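Top view: case centred around (167,244), knob (161,271), hole saw (136,242), V-block (197,246). The bar tray is at (320,254) and the panel tray at (422,247). The pine block may be (298,173), the thing at (336,170) is unclear, and the drill stand is at (384,174). I'll zoom in.

```bash
cat > h.py <<'E'
from bench import ctrl, eyes
import cv2,numpy as np
from scipy.spatial.transform import Rotation as Ro
def pz(n,u,v,z):
    i=eyes.camera_info(n);K,R,t=i["camera_matrix"],i["R"],i["t"]
    r=R.T@np.linalg.solve(K,[u,v,1]);c=-R.T@t
    return c+r*(z-c[2])/r[2]
def cloud(n,d):
    i=eyes.camera_info(n);K,R,t=i["camera_matrix"],i["R"],i["t"]
    v,u=np.mgrid[0:480,0:640]
    P=np.stack([(u-K[0,2])/K[0,0]*d,(v-K[1,2])/K[1,1]*d,d],-1)
    return (P-t)@R
def proj(n,X):
    i=eyes.camera_info(n);q=i["camera_matrix"]@(i["R"]@np.array(X)+i["t"]);return q[:2]/q[2]
def zoom(p,u,v,w,h,s,name):
    cv2.imwrite("pics/"+name,cv2.resize(p[v:v+h,u:u+w],None,fx=s,fy=s,interpolation=cv2.INTER_CUBIC))
E
python3 - <<'E'
from h import *
p=cv2.imread("pics/top0.png")
zoom(p,265,140,200,150,4,"z1.png"); zoom(p,90,195,160,110,5,"z2.png")
for n in("top",):
    d=np.load(n+"0.npy");C=cloud(n,d)
    for nm,(u,v) in dict(pine=(298,168),white=(336,170),drill=(384,176),hs=(136,242),vb=(197,240),knob=(161,271),bench=(260,200),bay=(300,240),rimlidcorner=(105,283)).items(): print(nm,C[v,u].round(4))
E
```

```text
pine [0.6467 0.0134 0.0391]
white [ 0.6464 -0.0746  0.0269]
drill [ 0.6255 -0.1829  0.05  ]
hs [0.4695 0.3659 0.0599]
vb [0.4745 0.2327 0.0601]
knob [0.4032 0.2974 0.0906]
bench [ 0.5806  0.1042 -0.0006]
bay [ 0.4852  0.0087 -0.0005]
rimlidcorner [0.3794 0.4272 0.0601]
```

View pics/z1.png

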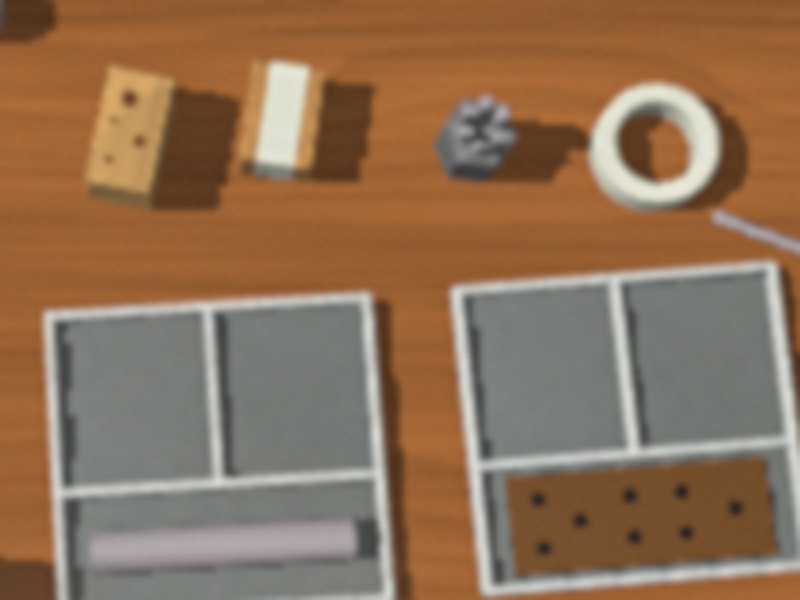

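View pics/z2.png

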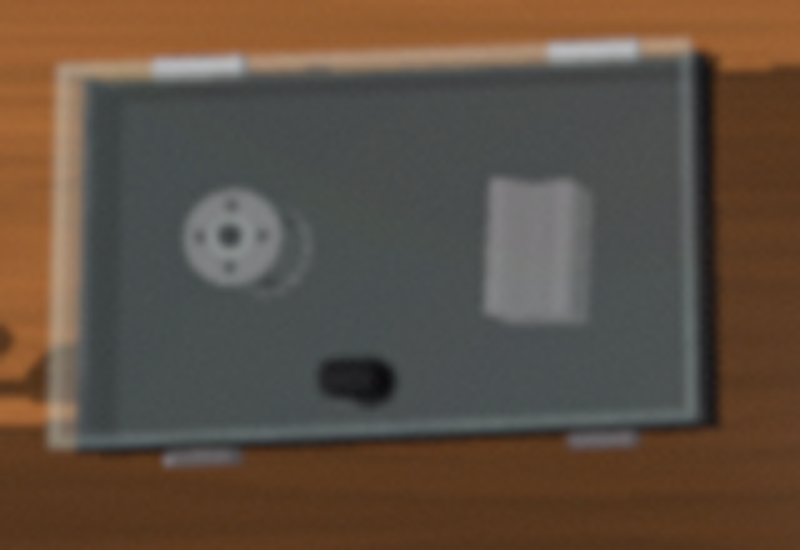

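The pine block with drill marks is at (298,173). The one at (336,170) has a white band and is only 27 mm high, so it is something else. Next I'll fit poses from depth.

Run:
```python
from h import *
d=np.load("top0.npy");C=cloud("top",d)
def fit(nm,u0,u1,v0,v1,z0,z1):
    Q=C[v0:v1,u0:u1].reshape(-1,3); Q=Q[(Q[:,2]>z0)&(Q[:,2]<z1)]
    r=cv2.minAreaRect((Q[:,:2]*1000).astype(np.float32)); print(nm,len(Q),r, np.median(Q[:,2]))
fit("lid",90,250,190,300,.055,.064)
fit("knob",145,180,260,285,.075,.1)
fit("pine",280,316,150,195,.034,.043)
fit("white",320,350,150,190,.02,.043)
fit("drill",370,400,160,190,.03,.07)
fit("barT",268,372,205,300,.008,.016)
fit("panT",370,475,200,293,.008,.016)
g=lambda U,V,s,u,v,z:pz("top",(U+.5)/s-.5+u,(V+.5)/s-.5+v,z)[:2]
print("pine",[g(*c,4,265,140,.038).round(4) for c in[(110,65),(176,78),(155,195),(88,183)]])
print("bar",[g(*c,4,265,140,.012).round(4) for c in[(43,312),(372,293),(210,308),(218,480),(60,493),(378,472)]])
print("pan",[g(*c,4,265,140,.012).round(4) for c in[(450,288),(775,262),(613,276),(633,450),(478,468),(796,440)]])
print("lid",[g(*c,5,90,195,.060).round(4) for c in[(58,63),(692,40),(48,448),(708,422)]])
print("knob",[g(*c,5,90,195,.0925).round(4) for c in[(320,360),(322,398),(375,358),(375,395)]])
print("hs",g(232,237,5,90,195,.047), "vb",[g(*c,5,90,195,.044).round(4) for c in[(489,178),(575,178),(487,318),(575,322)]])
print("drill corners z36",[g(*c,4,265,140,.036).round(4) for c in[(440,140),(448,170),(485,178),(510,150)]])
```

```text
lid 9623 ((468.63720703125, 305.18560791015625), (171.0110321044922, 282.20428466796875), 2.64534854888916) 0.05954123525000257
knob 107 ((404.7102355957031, 300.544677734375), (14.906787872314453, 23.822093963623047), 1.471308946609497) 0.09040512274072281
pine 453 ((637.607421875, 16.054157257080078), (38.349117279052734, 70.94683074951172), 78.34838104248047) 0.03700350049034721
white 464 ((649.41455078125, -71.94366455078125), (41.750038146972656, 61.54890823364258), 81.97721099853516) 0.029084871691354614
drill 243 ((637.3543090820312, -184.9745330810547), (38.205162048339844, 41.420196533203125), 51.602142333984375) 0.03577744198922011
barT 802 ((451.9100036621094, -34.93315887451172), (180.463623046875, 190.25486755371094), 3.732649087905884) 0.011037059955007235
panT 1395 ((477.6784973144531, -292.466796875), (191.9861602783203, 226.83738708496094), 4.935670852661133) 0.010049423760036095
pine [array([0.676 , 0.0273]), array([ 0.6685, -0.0109]), array([0.5988, 0.0007]), array([0.6056, 0.0391])]
bar [array([0.5356, 0.066 ]), array([ 0.5479, -0.1256]), array([ 0.5385, -0.0311]), array([ 0.4378, -0.0361]), array([0.4299, 0.0544]), array([ 0.4428, -0.1282])]
pan [array([ 0.5512, -0.1713]), array([ 0.5678, -0.3624]), array([ 0.5589, -0.2669]), array([ 0.4562, -0.2757]), array([ 0.4453, -0.1859]), array([ 0.4624, -0.3704])]
lid [array([0.5471, 0.4473]), array([0.5591, 0.1674]), array([0.3768, 0.4396]), array([0.3891, 0.1551])]
knob [array([0.4123, 0.3128]), array([0.3962, 0.3111]), array([0.4132, 0.2898]), array([0.3976, 0.289 ])]
hs [0.47145991 0.37110845] vb [array([0.4992, 0.2593]), array([0.4994, 0.2209]), array([0.436 , 0.2574]), array([0.4344, 0.2184])]
drill corners z36 [array([ 0.633 , -0.1634]), array([ 0.6152, -0.1678]), array([ 0.6106, -0.1891]), array([ 0.6273, -0.2038])]
```

```bash
cat >> h.py <<'E'
def rel(targets,base=None):
    """targets: list of (x,y,z,yawdeg of tool x); print shift/turn units"""
    o=ctrl.get_obs();p=o["eef_pos"];R=Ro.from_rotvec(o["ee_rot"]).as_matrix()
    yaw=np.degrees(np.arctan2(R[1,0],R[0,0]));print("t",round(o["time"],2),"pos",p.round(4),"yaw",yaw.round(2),"tilt",np.degrees(np.arccos(-R[2,2])).round(2),"F",o["force"].round(1),"w",o["width"].round(4))
    for t in targets:
        s=R.T@(np.array(t[:3])-p)/.03; a=(yaw-t[3]+90)%180-90
        print(t,"->",s.round(2),(a/5).round(2))
E
python3 -c "
from h import *
rel([(.47,-.12,.24,2.5),(.4055,.302,.2,2.5),(.4055,.302,.12,2.5)])"
```

```text
Traceback (most recent call last):
  File "h.py", line 20, in rel
    yaw=np.degrees(np.arctan2(R[1,0],R[0,0]));print("t",round(o["time"],2),"pos",p.round(4),"yaw",yaw.round(2),"tilt",np.degrees(np.arccos(-R[2,2])).round(2),"F",o["force"].round(1),"w",o["width"].round(4))
                                                                                                                                                                                          ^^^^^^^^^^^^^^^^
AttributeError: 'float' object has no attribute 'round'
```

```bash
sed -i 's/o\["width"\].round(4)/round(o["width"],4)/' h.py
python3 -c "
from h import *
rel([(.47,-.12,.24,2.5),(.4055,.302,.2,2.5),(.4055,.302,.12,2.5)])"
```

```text
t 0.1 pos [ 0.2799 -0.5582  0.238 ] yaw 26.64 tilt 0.09 F [ 0. -0.  0.] w 0.0879
(0.47, -0.12, 0.24, 2.5) -> [ 12.21 -10.22  -0.05] 4.83
(0.4055, 0.302, 0.2, 2.5) -> [ 16.6  -23.75   1.3 ] 4.83
(0.4055, 0.302, 0.12, 2.5) -> [ 16.6  -23.75   3.97] 4.83
```

Emit:
send_rows --pt "0.6 -0.5 0 0.5" --pt "1.6 -1.3 0 1" --pt "12.2 -10.2 0 4.8" --pt "12.2 -10.2 0 4.8" --pt "12.2 -10.2 0 4.8" --pt "12.2 -10.2 0 4.8" --pt "12.2 -10.2 0 4.8" --pt "12.2 -10.2 0 4.8" --pt "12.2 -10.2 0 4.8" --pt "12.2 -10.2 0 4.8" --grip 60 --force 20

```text
time: 0.93
eef_pos: [0.4379, -0.1943, 0.2386]
ee_rot: [-3.141, -0.072, 0.001]
force: [1.1, -0.4, 0.7]
width: 0.0604
```

```bash
python3 -c "
from h import *
rel([(.4055,.302,.2,2.5),(.4055,.302,.12,2.5)])"
```

```text
t 0.93 pos [ 0.4379 -0.1943  0.2386] yaw 2.62 tilt 0.02 F [ 1.1 -0.4  0.7] w 0.0604
(0.4055, 0.302, 0.2, 2.5) -> [ -0.32 -16.58   1.29] 0.02
(0.4055, 0.302, 0.12, 2.5) -> [ -0.32 -16.58   3.96] 0.02
```

Emit:
send_rows --pt "0 -16.5 1.3 0" --pt "0 -16.5 1.3 0" --pt "0 -16.5 1.3 0" --pt "0 -16.5 1.3 0" --pt "0 -16.5 1.3 0" --pt "0 -16.5 1.3 0" --pt "-0.3 -16.5 1.3 0" --pt "-0.3 -16.5 1.3 0" --pt "-0.3 -16.5 1.3 0" --pt "-0.3 -16.5 1.3 0"

```text
time: 1.77
eef_pos: [0.4118, 0.2202, 0.2057]
ee_rot: [3.14, 0.073, -0.001]
force: [0.5, 0.7, -0.3]
width: 0.0599
```

Emit:
send_rows --pt "0 -2 0 0" --pt "0 -2 0 0" --pt "0 -2 0 0" --pt "0 -2 0 0"

```text
time: 2.1
eef_pos: [0.4092, 0.2789, 0.2056]
ee_rot: [3.14, 0.076, -0.001]
force: [-0.7, -0.6, -0.2]
width: 0.0602
```

```bash
python3 -c "
from h import *
p,d=eyes.camera('top');cv2.imwrite('pics/t1.png',p)
rel([(.4055,.302,.12,2.5),(.4055,.302,.068,2.5)])"
```

```text
t 2.15 pos [0.4096 0.2771 0.2057] yaw 2.61 tilt 0.1 F [ 0.4 -1.2 -0.1] w 0.06
(0.4055, 0.302, 0.12, 2.5) -> [-0.1  -0.84  2.85] 0.02
(0.4055, 0.302, 0.068, 2.5) -> [-0.09 -0.84  4.59] 0.02
```

Emit:
send_rows --pt "-0.1 -0.8 0.5 0" --pt "-0.1 -0.8 1.5 0" --pt "-0.1 -0.8 2.5 0" --pt "-0.1 -0.8 3.3 0" --pt "-0.1 -0.8 4 0" --pt "-0.1 -0.8 4.4 0" --pt "-0.1 -0.8 4.6 0" --pt "-0.1 -0.8 4.6 0" --pt "-0.1 -0.8 4.6 0"

```text
time: 2.9
eef_pos: [0.4063, 0.3008, 0.0684]
ee_rot: [3.14, 0.069, 0.0]
force: [-0.0, -0.0, -0.2]
width: 0.0603
```

Emit:
send_rows --pt "0 0 0 0" --pt "0 0 0 0" --pt "0 0 0 0" --pt "0 0 0 0" --pt "0 0 0 0" --pt "0 0 0 0" --grip 15 --force 15

```text
time: 3.4
eef_pos: [0.4058, 0.3023, 0.0682]
ee_rot: [-3.14, -0.073, -0.001]
force: [0.5, 0.5, 3.1]
width: 0.0258
```

```bash
python3 -c "
from h import *
p,d=eyes.camera('top');zoom(p,90,190,160,120,5,'t2.png')
p,d=eyes.camera('side');zoom(p,200,270,200,150,4,'s2.png')
a0=np.array([.4686,.3052]);y=np.radians(2.5)
out=[]
z0=ctrl.get_obs()['eef_pos'];
k0=None
for th in np.arange(0,1.81,.1):
    ph=np.arctan2(.056,-.148)-th; r=np.hypot(.148,.056)
    x=.085+r*np.cos(ph); z=.0265+r*np.sin(ph)
    out.append((x+.063,z-.0825))
print([(round(float(th),1),(np.array(o)/.03).round(2).tolist()) for th,o in zip(np.arange(0,1.81,.1),out)])
rel([(.4055,.302,.068,2.5)])"
```

```text
[(0.0, [-0.0, -0.0]), (0.1, [0.21, 0.48]), (0.2, [0.47, 0.94]), (0.3, [0.77, 1.37]), (0.4, [1.12, 1.77]), (0.5, [1.5, 2.14]), (0.6, [1.92, 2.46]), (0.7, [2.36, 2.74]), (0.8, [2.84, 2.97]), (0.9, [3.33, 3.16]), (1.0, [3.84, 3.29]), (1.1, [4.36, 3.38]), (1.2, [4.89, 3.41]), (1.3, [5.41, 3.39]), (1.4, [5.93, 3.31]), (1.5, [6.45, 3.19]), (1.6, [6.94, 3.01]), (1.7, [7.42, 2.79]), (1.8, [7.87, 2.51])]
t 3.5 pos [0.4058 0.3023 0.0683] yaw 2.65 tilt 0.04 F [-0.3  1.5  3.3] w 0.0255
(0.4055, 0.302, 0.068, 2.5) -> [-0.01  0.01  0.01] 0.03
```

Emit:
send_rows --pt "0.1 0 -0.25 0" --pt "0.21 0 -0.48 0" --pt "0.47 0 -0.94 0" --pt "0.77 0 -1.37 0" --pt "1.12 0 -1.77 0" --pt "1.5 0 -2.14 0" --pt "1.92 0 -2.46 0" --pt "2.36 0 -2.74 0" --pt "2.6 0 -2.86 0" --pt "2.84 0 -2.97 0"

```text
time: 4.33
eef_pos: [0.4901, 0.3063, 0.1583]
ee_rot: [-3.14, -0.073, 0.003]
force: [-3.4, 0.5, 3.8]
width: 0.0256
```

```bash
python3 -c "
from h import *
rel([])
p,d=eyes.camera('side');zoom(p,200,270,200,150,4,'s3.png')"
```

```text
t 4.33 pos [0.4901 0.3063 0.1583] yaw 2.65 tilt 0.1 F [-3.4  0.5  3.8] w 0.0256
```

View pics/s3.png

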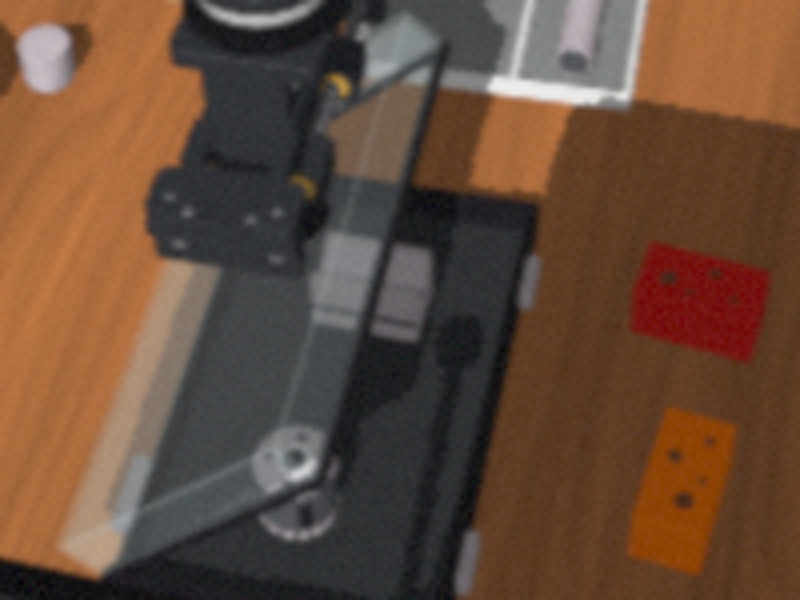

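The side view shows the lid lifted with the knob between the fingers, so I'll carry on along the arc.

Emit:
send_rows --pt "0.49 0 -0.19 0" --pt "1.0 0 -0.32 0" --pt "1.52 0 -0.41 0" --pt "2.05 0 -0.44 0" --pt "2.57 0 -0.42 0" --pt "3.09 0 -0.34 0" --pt "3.61 0 -0.22 0" --pt "4.1 0 -0.04 0" --pt "4.35 0 0.06 0" --pt "4.58 0 0.18 0"

```text
time: 5.22
eef_pos: [0.6291, 0.3129, 0.152]
ee_rot: [-3.14, -0.072, -0.002]
force: [0.6, 1.9, 2.3]
width: 0.026
```

Emit:
send_rows --pt "0.23 0 0.14 0" --pt "0.45 0 0.28 0" --pt "0.45 0 0.28 0" --pt "0.45 0 0.28 0"

```text
time: 5.55
eef_pos: [0.6426, 0.3135, 0.1435]
ee_rot: [-3.14, -0.072, -0.003]
force: [2.2, 3.8, 2.3]
width: 0.0261
```

```bash
python3 -c "
from h import *
rel([])
p,d=eyes.camera('side');zoom(p,200,250,200,150,4,'s4.png')"
```

```text
t 5.55 pos [0.6426 0.3135 0.1435] yaw 2.64 tilt 0.13 F [2.2 3.8 2.3] w 0.0261
```

View pics/s4.png

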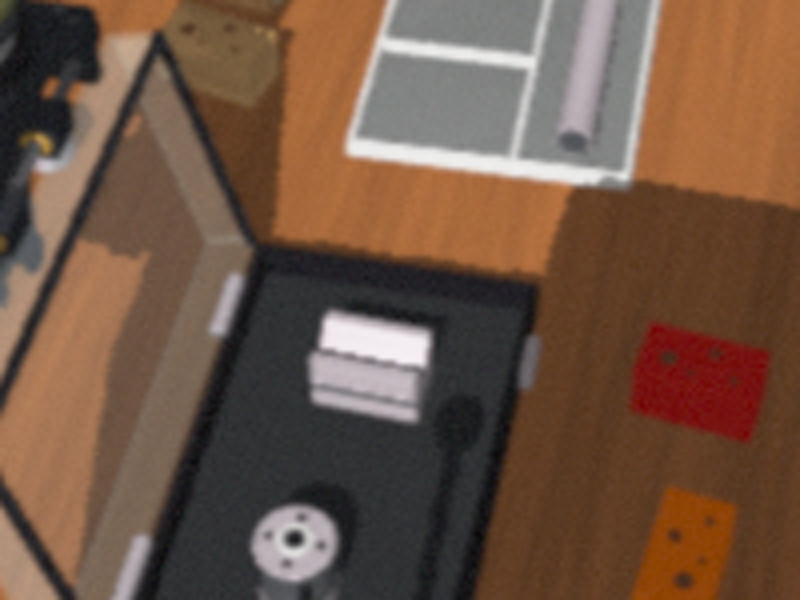

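Emit:
send_rows --pt "0.2 0 0.15 0" --pt "0.38 0 0.29 0" --pt "0.38 0 0.29 0"

```text
time: 5.85
eef_pos: [0.654, 0.314, 0.1344]
ee_rot: [-3.14, -0.072, -0.001]
force: [3.4, 3.5, 1.6]
width: 0.0257
```

Emit:
send_rows --pt "0 0 0 0" --pt "0 0 0 0" --pt "0.1 0 0 0" --pt "0.3 0 0 0" --pt "0.3 0 0 0" --grip 60

```text
time: 6.27
eef_pos: [0.6629, 0.3127, 0.1341]
ee_rot: [3.139, 0.071, 0.0]
force: [0.4, -0.0, 0.5]
width: 0.0569
```

```bash
python3 -c "
from h import *
rel([])
p,d=eyes.camera('side');zoom(p,140,230,200,150,4,'s5.png')"
```

```text
t 6.27 pos [0.6629 0.3127 0.1341] yaw 2.58 tilt 0.08 F [ 0.4 -0.   0.5] w 0.0569
```

View pics/s5.png

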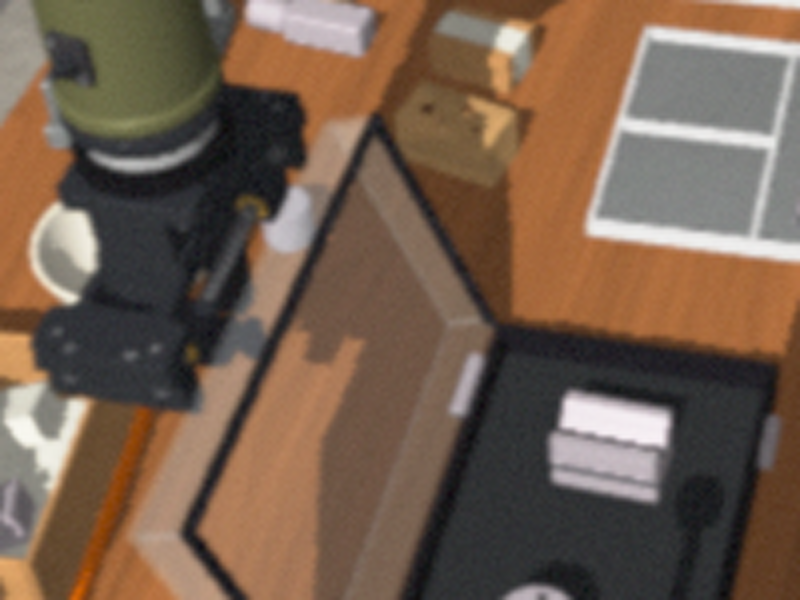

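Emit:
send_rows --pt "0 0 -1 0" --pt "0 0 -2.2 0" --pt "0 0 -3.4 0" --pt "0 1 -4.4 0" --pt "0 2.4 -4.4 0" --pt "0 3.8 -4.4 0" --pt "0 5.2 -4.4 0" --pt "0 6.5 -4.4 0" --pt "0 7 -4.4 0" --pt "0 7 -4.4 0"

```text
time: 7.15
eef_pos: [0.6721, 0.096, 0.2669]
ee_rot: [3.136, 0.057, 0.0]
force: [0.3, -0.0, -0.8]
width: 0.0598
```

```bash
python3 -c "
from h import *
p,d=eyes.camera('top');cv2.imwrite('pics/t6.png',p);np.save('t6.npy',d)
zoom(p,90,130,220,165,3.6,'t6z.png')
C=cloud('top',d)
def fit(nm,u0,u1,v0,v1,z0,z1):
    Q=C[v0:v1,u0:u1].reshape(-1,3); Q=Q[(Q[:,2]>z0)&(Q[:,2]<z1)]
    if len(Q): print(nm,len(Q),cv2.minAreaRect((Q[:,:2]*1000).astype(np.float32)), np.median(Q[:,2]))
fit('vb',180,220,220,270,.025,.05)
fit('hs',115,160,220,270,.025,.05)
rel([])
"
```

```text
t 7.2 pos [0.6718 0.1008 0.2668] yaw 2.35 tilt 0.08 F [0.  0.5 0.5] w 0.0603
```

View pics/t6z.png

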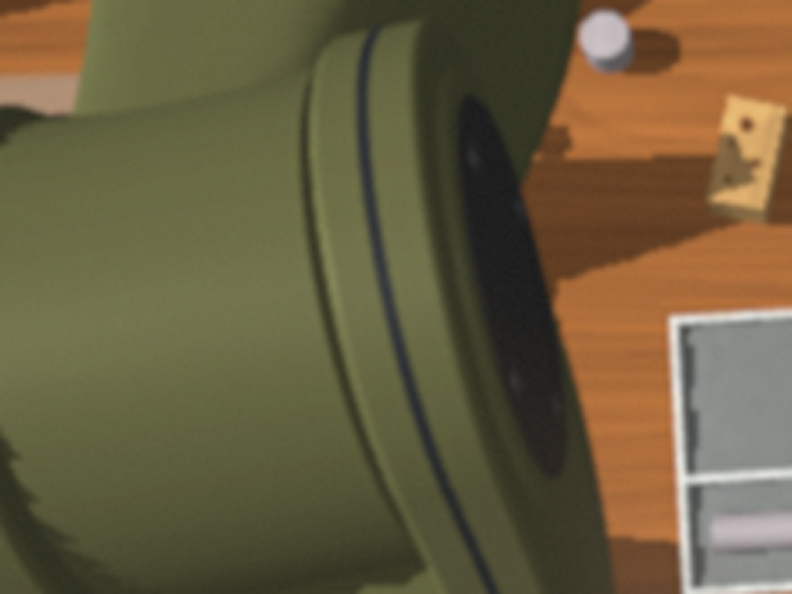

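The arm hides the case from above, so I'll fetch the pine block first. It is centred at about (0.637, 0.015) with its long axis at -10.5°.

```bash
python3 -c "
from h import *
p,d=eyes.camera('side');cv2.imwrite('pics/s7.png',p);np.save('s7.npy',d)
rel([(.637,.015,.15,-10.5),(.637,.015,.06,-10.5)])
"
```

```text
t 7.25 pos [0.6715 0.1042 0.2666] yaw 2.58 tilt 0.06 F [0.6 0.9 0.9] w 0.0603
(0.637, 0.015, 0.15, -10.5) -> [-1.28  2.92  3.88] 2.62
(0.637, 0.015, 0.06, -10.5) -> [-1.28  2.93  6.88] 2.62
```

View pics/s7.png

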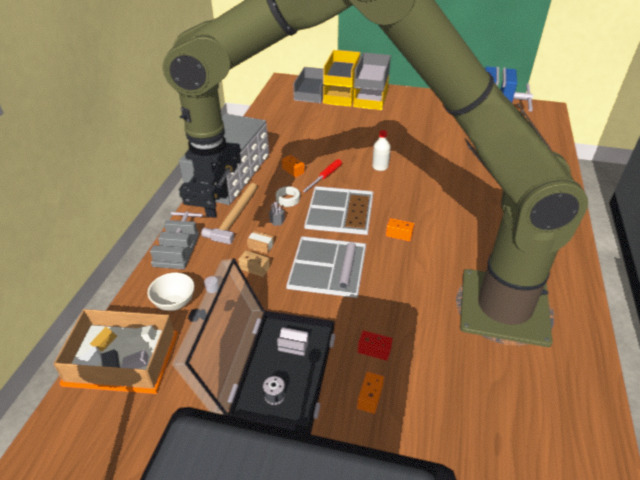

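Side view: the lid stands open by itself, with V-block at (292,340) and hole saw at (274,388). Moving over the pine block.

Emit:
send_rows --pt "-0.5 0.9 0.5 1" --pt "-1.28 2 1.8 2.2" --pt "-1.28 2.9 3.2 2.6" --pt "-1.28 2.9 4.5 2.6" --pt "-1.28 2.9 5.8 2.6" --pt "-1.28 2.9 6.5 2.6" --pt "-1.28 2.9 6.9 2.6" --pt "-1.28 2.9 6.9 2.6"

```text
time: 7.92
eef_pos: [0.6349, 0.0182, 0.0563]
ee_rot: [-3.128, 0.279, 0.01]
force: [-0.1, 0.3, 0.2]
width: 0.0597
```

```bash
python3 -c "
from h import *
rel([(.637,.015,.013,-10.5)])
p,d=eyes.camera('side');zoom(p,180,180,150,112,5,'s8.png')
"
```

```text
t 7.92 pos [0.6349 0.0182 0.0563] yaw -10.19 tilt 0.38 F [-0.1  0.3  0.2] w 0.0597
(0.637, 0.015, 0.013, -10.5) -> [0.1  0.09 1.44] 0.06
```

View pics/s8.png

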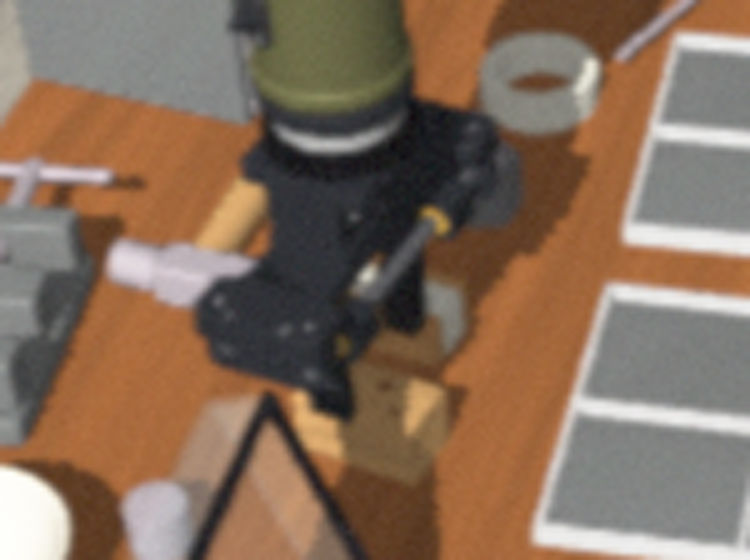

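The fingers straddle the pine block. Going down to grip.

Emit:
send_rows --pt "0 0 0.5 0" --pt "0 0 1 0" --pt "0 0 1.3 0" --pt "0 0 1.4 0" --pt "0 0 1.4 0" --pt "0 0 1.4 0"

```text
time: 8.47
eef_pos: [0.6377, 0.0155, 0.0182]
ee_rot: [-3.129, 0.284, -0.001]
force: [-0.6, -0.2, 0.8]
width: 0.06
```

Emit:
send_rows --pt "0 0 0 0" --pt "0 0 0 0" --pt "0 0 0 0" --pt "0 0 0 0" --pt "0 0 0 0" --pt "0 0 0 0" --grip 28 --force 20

```text
time: 8.97
eef_pos: [0.6375, 0.0154, 0.018]
ee_rot: [-3.129, 0.284, -0.001]
force: [-0.6, 0.7, 3.6]
width: 0.038
```

Emit:
send_rows --pt "0 0 -0.5 0" --pt "0 0 -1.3 0" --pt "0 0 -2.3 0" --pt "0 0 -3.3 0" --pt "0 0 -4 0" --pt "0 0 -4 0"

```text
time: 9.47
eef_pos: [0.6404, 0.0152, 0.1433]
ee_rot: [-3.128, 0.284, -0.015]
force: [-0.0, -1.2, -0.0]
width: 0.0375
```

```bash
python3 -c "
from h import *
rel([(.5097,-.3179,.13,4.9),(.5097,-.3179,.018,4.9)])
p,d=eyes.camera('side');zoom(p,180,130,150,112,5,'s9.png')
"
```

```text
t 9.47 pos [0.6404 0.0152 0.1433] yaw -10.39 tilt 0.54 F [-0.  -1.2 -0. ] w 0.0375
(0.5097, -0.3179, 0.13, 4.9) -> [-2.29 11.71  0.4 ] -3.06
(0.5097, -0.3179, 0.018, 4.9) -> [-2.32 11.71  4.13] -3.06
```

View pics/s9.png

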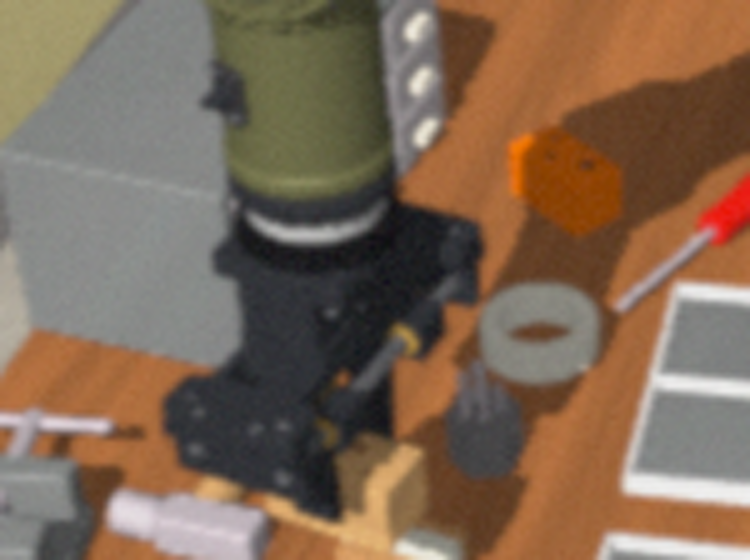

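Emit:
send_rows --pt "-0.1 0.6 0 -0.2" --pt "-0.35 1.8 0 -0.6" --pt "-0.6 3.1 0 -1" --pt "-0.9 4.4 0 -1.5" --pt "-1.15 5.7 0 -2" --pt "-1.4 7 0 -2.5" --pt "-1.65 8.3 0 -3" --pt "-1.9 9.6 0 -3.06" --pt "-2.1 10.8 0.1 -3.06" --pt "-2.3 11.7 0.4 -3.06"

```text
time: 10.35
eef_pos: [0.504, -0.3216, 0.1255]
ee_rot: [3.137, 0.129, -0.001]
force: [0.3, 0.6, -0.0]
width: 0.0377
```

Emit:
send_rows --pt "0 0 0.2 0" --pt "0 0 0.4 0" --pt "0 0 0.4 0"

```text
time: 10.6
eef_pos: [0.5052, -0.3157, 0.1116]
ee_rot: [-3.135, -0.136, 0.005]
force: [-0.2, 1.0, -0.2]
width: 0.0378
```

```bash
python3 -c "
from h import *
rel([(.5097,-.3179,.0235,4.9)])
p,d=eyes.camera('side');zoom(p,270,130,150,112,5,'s10.png')
p,d=eyes.camera('top');zoom(p,370,190,110,110,5,'t10.png')
"
```

```text
t 10.6 pos [ 0.5052 -0.3157  0.1116] yaw 4.97 tilt 0.25 F [-0.2  1.  -0.2] w 0.0378
(0.5097, -0.3179, 0.0235, 4.9) -> [0.15 0.09 2.94] 0.01
```

View pics/s10.png

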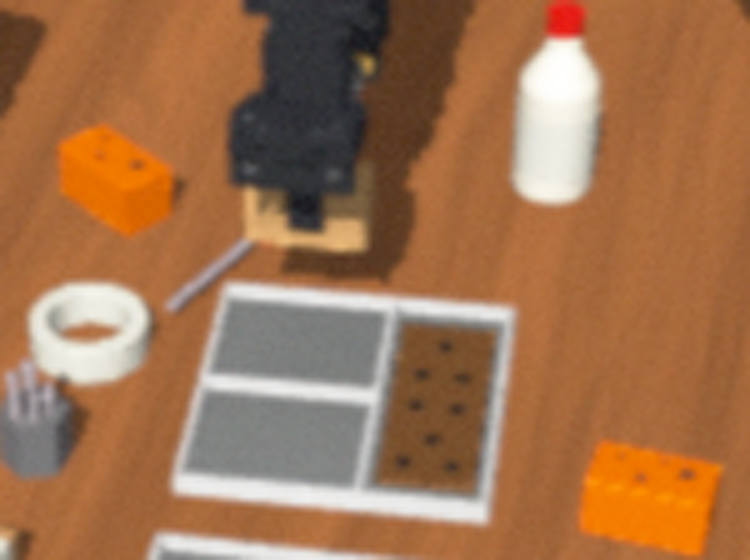

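Emit:
send_rows --pt "0.05 0.05 0.5 0" --pt "0.1 0.08 1.1 0" --pt "0.15 0.08 1.7 0" --pt "0.15 0.08 2.2 0" --pt "0.15 0.08 2.5 0" --pt "0.15 0.08 2.7 0" --pt "0.15 0.08 2.8 0" --pt "0.15 0.08 2.88 0" --pt "0.15 0.08 2.93 0" --pt "0.15 0.08 2.93 0"

```text
time: 11.53
eef_pos: [0.5112, -0.3196, 0.0261]
ee_rot: [3.138, 0.135, 0.001]
force: [0.1, 0.5, -0.3]
width: 0.0378
```

```bash
python3 -c "
from h import *
rel([(.5097,-.3179,.0225,4.9)])
p,d=eyes.camera('side');zoom(p,270,130,150,112,5,'s11.png')
"
```

```text
t 11.53 pos [ 0.5112 -0.3196  0.0261] yaw 4.94 tilt 0.05 F [ 0.1  0.5 -0.3] w 0.0378
(0.5097, -0.3179, 0.0225, 4.9) -> [-0.05 -0.06  0.12] 0.01
```

View pics/s11.png

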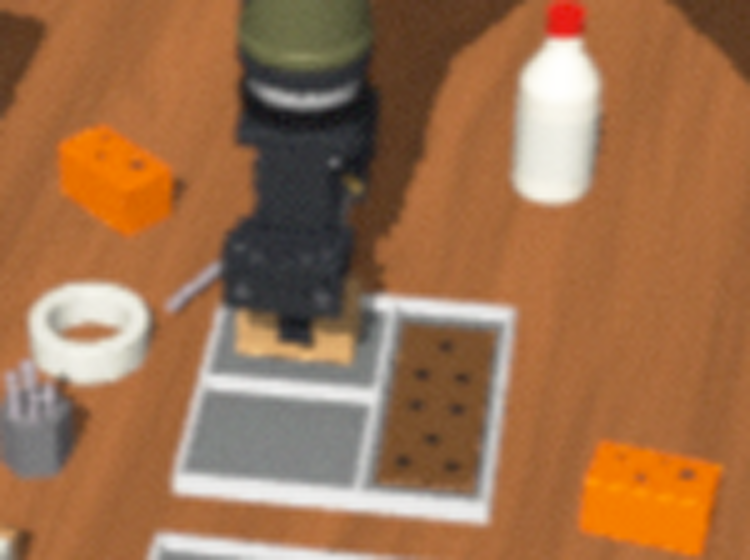

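The block is inside the right bay and a few mm above the floor. Lowering, then releasing.

Emit:
send_rows --pt "-0.05 -0.05 0.05 0" --pt "-0.05 -0.05 0.1 0" --pt "-0.05 -0.05 0.12 0" --pt "-0.05 -0.05 0.12 0"

```text
time: 11.92
eef_pos: [0.5092, -0.3181, 0.0221]
ee_rot: [-3.139, -0.135, 0.0]
force: [-0.6, 0.3, -2.1]
width: 0.0381
```

Emit:
send_rows --pt "0 0 0 0" --pt "0 0 0 0" --pt "0 0 0 0" --pt "0 0 0 0" --grip 60

```text
time: 12.25
eef_pos: [0.5094, -0.3182, 0.0222]
ee_rot: [3.138, 0.135, 0.0]
force: [-1.0, -0.3, -0.1]
width: 0.0597
```

Emit:
send_rows --pt "0 0 -0.4 0" --pt "0 0 -1.2 0" --pt "0 0 -2.2 0" --pt "0 0 -3.2 0" --pt "0 0 -4.2 0" --pt "0 0 -4.5 0"

```text
time: 12.75
eef_pos: [0.5115, -0.3195, 0.1625]
ee_rot: [3.134, 0.134, 0.011]
force: [0.0, -0.6, 0.0]
width: 0.0601
```

```bash
python3 -c "
from h import *
p,d=eyes.camera('top');cv2.imwrite('pics/t12.png',p);np.save('t12.npy',d)
p,d=eyes.camera('side');cv2.imwrite('pics/s12.png',p)
rel([])
"
```

```text
t 12.85 pos [ 0.5106 -0.3189  0.1599] yaw 4.92 tilt 0.31 F [-0.4  0.7 -0.9] w 0.0596
```

View pics/t12.png

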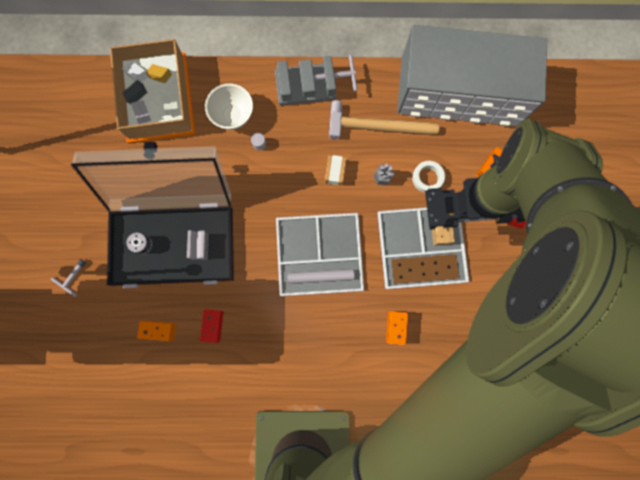

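View pics/s12.png

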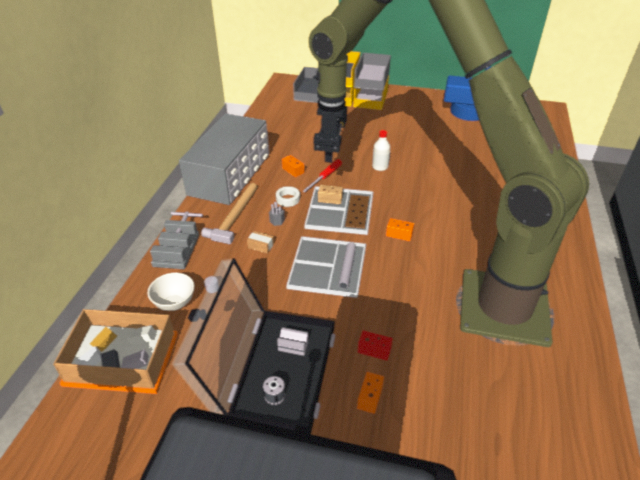

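The block stands in the panel tray's right bay (side view 330,195). The open case is now visible from above, so I'll measure the V-block (198,244), hole saw (136,242) and drill stand (384,174).

Run:
```python
from h import *
p=cv2.imread('pics/t12.png');zoom(p,115,215,110,65,7,'z12.png');zoom(p,370,158,30,30,20,'z12b.png')
d=np.load('t12.npy');C=cloud('top',d)
def fit(nm,u0,u1,v0,v1,z0,z1):
    Q=C[v0:v1,u0:u1].reshape(-1,3); Q=Q[(Q[:,2]>z0)&(Q[:,2]<z1)]
    if len(Q): print(nm,len(Q),cv2.minAreaRect((Q[:,:2]*1000).astype(np.float32)), np.median(Q[:,2]),cv2.minEnclosingCircle((Q[:,:2]*1000).astype(np.float32)))
fit('vb',180,220,220,270,.025,.05)
fit('hs',115,160,220,270,.035,.05)
fit('drill',370,400,155,190,.030,.07)
fit('drill36',370,400,155,190,.030,.040)
fit('pine',430,460,215,250,.03,.05)
```

```text
vb 493 ((468.4529724121094, 240.6007537841797), (60.54336166381836, 37.311180114746094), 0.5579125285148621) 0.039525849405599 ((468.26983642578125, 240.32106018066406), 34.50519943237305)
hs 306 ((471.53814697265625, 371.8607482910156), (41.40856170654297, 41.71696090698242), 84.33413696289062) 0.04502786021529841 ((471.40240478515625, 372.0786437988281), 21.8753662109375)
drill 244 ((637.0979614257812, -184.935546875), (37.80411911010742, 41.18472671508789), 52.2405891418457) 0.0357228396584617 ((637.3057250976562, -185.44175720214844), 21.15707015991211)
drill36 187 ((637.0979614257812, -184.935546875), (37.80411911010742, 41.18472671508789), 52.2405891418457) 0.03506963046368658 ((637.3057250976562, -185.44175720214844), 21.15707015991211)
pine 282 ((493.538818359375, -318.63690185546875), (38.77295684814453, 39.236122131347656), 3.7265608310699463) 0.04100052051065986 ((491.63677978515625, -319.1533203125), 25.00322151184082)
```

View pics/z12.png

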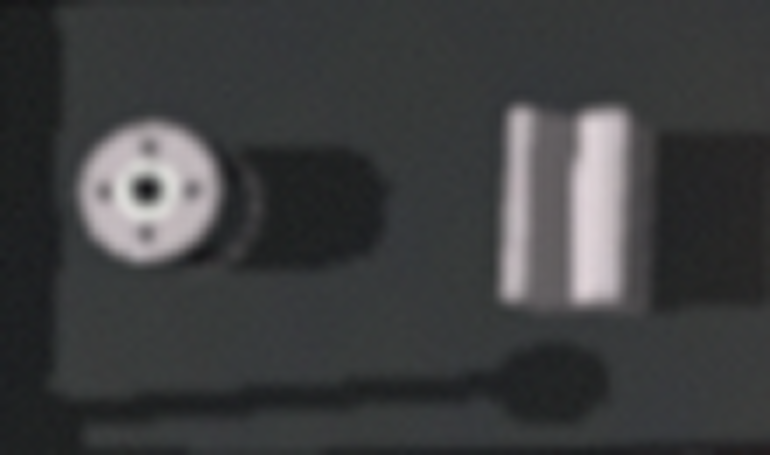

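View pics/z12b.png

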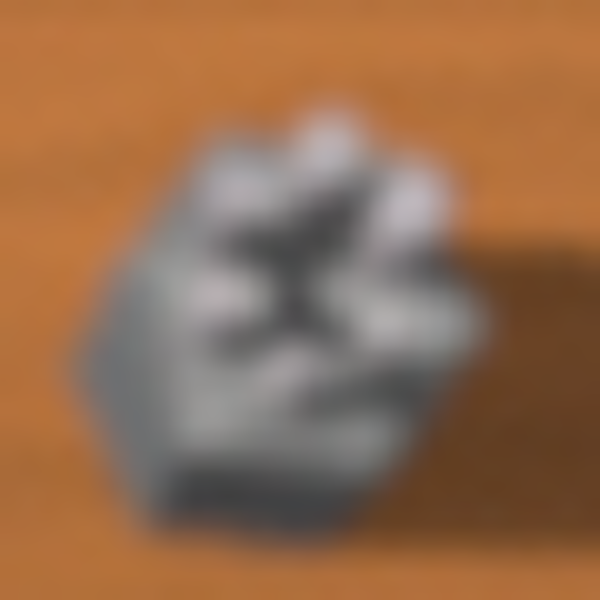

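```bash
python3 -c "
from h import *
rel([(.637,-.185,.15,23),(.637,-.185,.08,23),(.637,-.185,.014,23)])
"
```

```text
t 12.85 pos [ 0.5106 -0.3189  0.1599] yaw 4.92 tilt 0.31 F [-0.4  0.7 -0.9] w 0.0596
(0.637, -0.185, 0.15, 23) -> [ 4.58 -4.09  0.34] -3.62
(0.637, -0.185, 0.08, 23) -> [ 4.57 -4.1   2.67] -3.62
(0.637, -0.185, 0.014, 23) -> [ 4.56 -4.1   4.87] -3.62
```

Emit:
send_rows --pt "0.6 -0.5 0 -0.5" --pt "1.5 -1.3 0 -1.3" --pt "2.4 -2.2 0 -2.2" --pt "3.3 -3 0 -3" --pt "4.1 -3.7 0.1 -3.6" --pt "4.57 -4.1 0.6 -3.6" --pt "4.57 -4.1 1.2 -3.6" --pt "4.57 -4.1 1.5 -3.6" --pt "4.57 -4.1 1.5 -3.6"

```text
time: 13.6
eef_pos: [0.6321, -0.1836, 0.1082]
ee_rot: [-3.076, -0.624, 0.012]
force: [-1.3, 0.2, 0.2]
width: 0.0598
```

```bash
python3 -c "
from h import *
rel([(.637,-.185,.08,23),(.637,-.185,.014,23)])
p,d=eyes.camera('side');zoom(p,200,130,150,112,5,'s13.png')
p,d=eyes.camera('top');zoom(p,310,120,160,120,5,'t13.png')
"
```

```text
t 13.6 pos [ 0.6321 -0.1836  0.1082] yaw 22.94 tilt 0.46 F [-1.3  0.2  0.2] w 0.0598
(0.637, -0.185, 0.08, 23) -> [0.14 0.11 0.94] -0.01
(0.637, -0.185, 0.014, 23) -> [0.16 0.12 3.14] -0.01
```

View pics/s13.png

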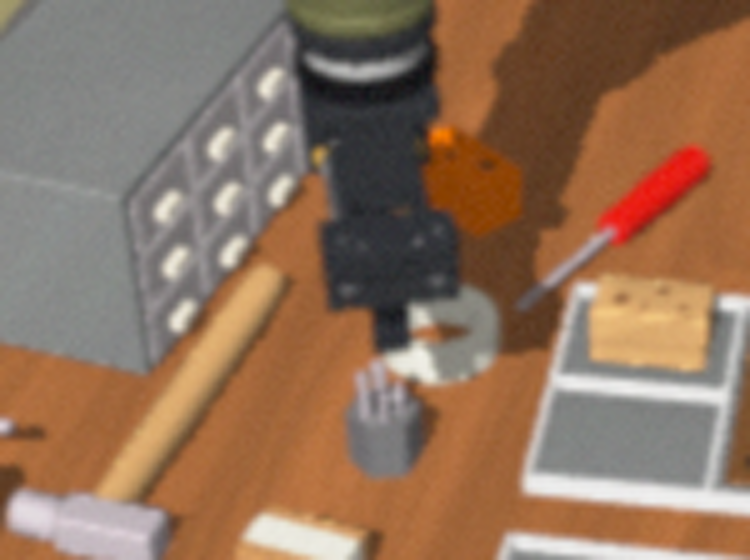

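View pics/t13.png

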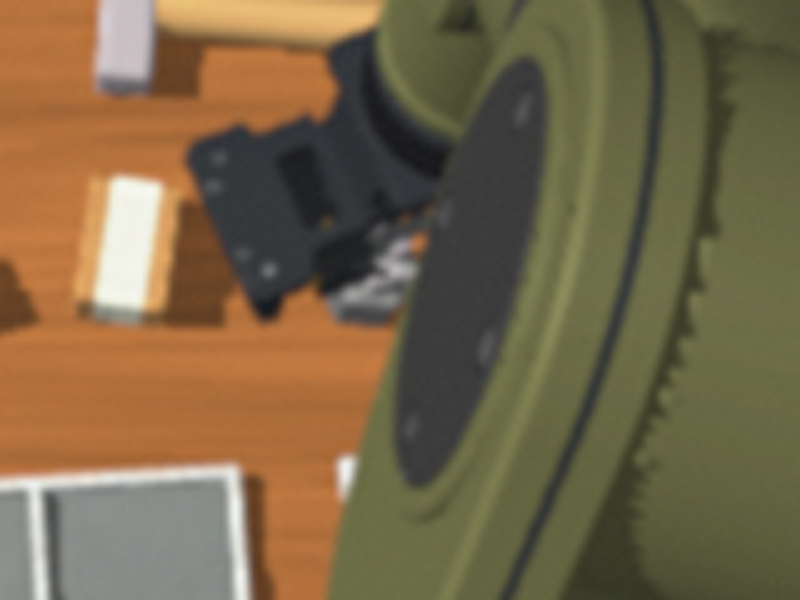

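Emit:
send_rows --pt "0 0 0.3 0" --pt "0 0 0.9 0" --pt "0 0 1.0 0" --pt "0 0 1.0 0"

```text
time: 14.03
eef_pos: [0.6342, -0.1842, 0.0813]
ee_rot: [-3.079, -0.623, 0.003]
force: [-0.2, 0.3, -0.1]
width: 0.0604
```

```bash
python3 -c "
from h import *
rel([(.637,-.185,.016,23)])
"
```

```text
t 14.03 pos [ 0.6342 -0.1842  0.0813] yaw 22.89 tilt 0.13 F [-0.2  0.3 -0.1] w 0.0604
(0.637, -0.185, 0.016, 23) -> [0.08 0.06 2.18] -0.02
```

Emit:
send_rows --pt "0.08 0.05 0.5 0" --pt "0.08 0.05 1.1 0" --pt "0.08 0.05 1.6 0" --pt "0.08 0.05 1.9 0" --pt "0.08 0.05 2.05 0" --pt "0.08 0.05 2.05 0" --pt "0.08 0.05 2.05 0"

```text
time: 14.62
eef_pos: [0.6384, -0.1843, 0.0208]
ee_rot: [3.079, 0.624, 0.001]
force: [-1.0, 0.2, 0.7]
width: 0.0601
```

Emit:
send_rows --pt "0 0 0 0" --pt "0 0 0 0" --pt "0 0 0 0" --pt "0 0 0 0" --pt "0 0 0 0" --pt "0 0 0 0" --grip 28 --force 20

```text
time: 15.12
eef_pos: [0.6386, -0.1845, 0.0213]
ee_rot: [3.078, 0.624, 0.002]
force: [-0.1, -0.3, 4.2]
width: 0.0378
```

```bash
python3 -c "
from h import *
rel([])
p,d=eyes.camera('side');zoom(p,200,150,150,112,5,'s14.png')
"
```

```text
t 15.12 pos [ 0.6386 -0.1845  0.0213] yaw 22.93 tilt 0.07 F [-0.1 -0.3  4.2] w 0.0378
```

View pics/s14.png

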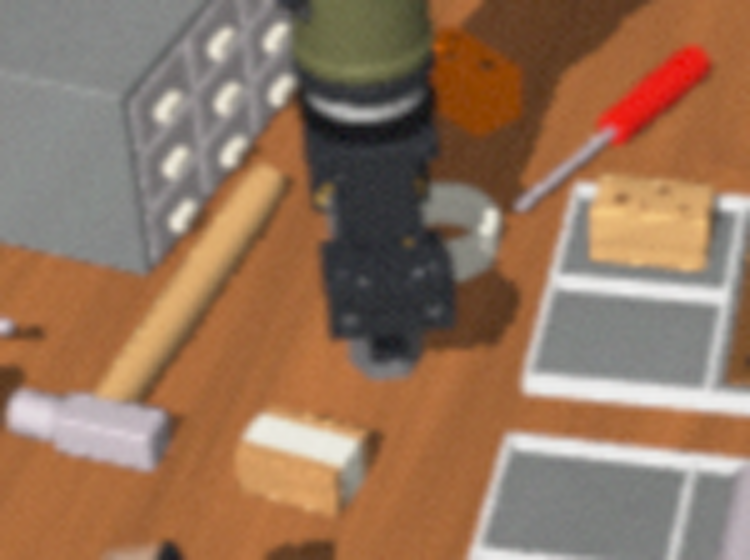

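Emit:
send_rows --pt "0 0 -0.4 0" --pt "0 0 -1 0" --pt "0 0 -1.8 0" --pt "0 0 -2.6 0" --pt "0 0 -3.2 0" --pt "0 0 -3.4 0"

```text
time: 15.67
eef_pos: [0.6396, -0.1845, 0.1261]
ee_rot: [3.077, 0.624, 0.007]
force: [1.1, -0.3, -0.5]
width: 0.0379
```

```bash
python3 -c "
from h import *
rel([(.4908,-.079,.13,5),(.4908,-.079,.026,5)])
p,d=eyes.camera('side');zoom(p,200,120,150,112,5,'s15.png')
"
```

```text
t 15.67 pos [ 0.6396 -0.1845  0.1261] yaw 22.93 tilt 0.28 F [ 1.1 -0.3 -0.5] w 0.0379
(0.4908, -0.079, 0.13, 5) -> [-3.2  -5.17 -0.16] 3.59
(0.4908, -0.079, 0.026, 5) -> [-3.21 -5.18  3.31] 3.59
```

View pics/s15.png

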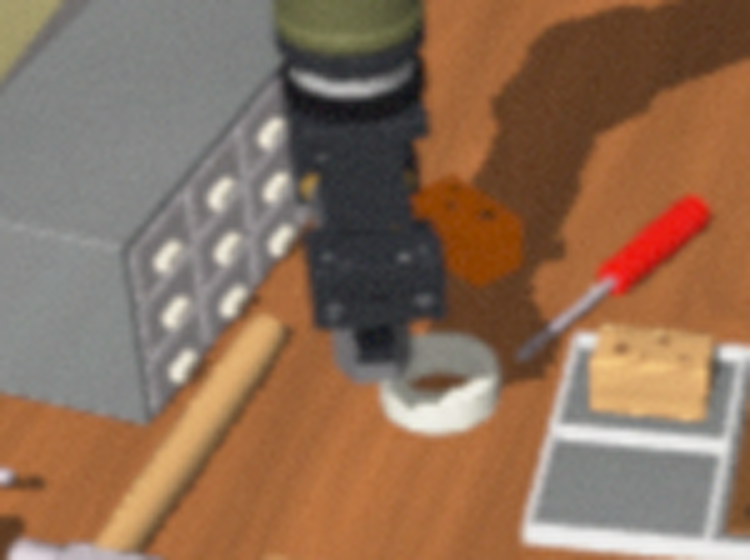

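Held upright. Moving over the bar tray's right bay.

Emit:
send_rows --pt "-0.3 -0.5 0 0.5" --pt "-0.8 -1.3 0 1.3" --pt "-1.4 -2.3 0 2.2" --pt "-2 -3.3 0 3" --pt "-2.6 -4.2 0 3.6" --pt "-3 -4.9 0 3.6" --pt "-3.2 -5.17 0 3.6" --pt "-3.2 -5.17 0 3.6" --pt "-3.2 -5.17 0.2 3.6"

```text
time: 16.47
eef_pos: [0.4898, -0.0788, 0.1167]
ee_rot: [3.138, 0.136, 0.002]
force: [0.8, -0.2, -1.6]
width: 0.0378
```

Emit:
send_rows --pt "0 0 0.6 0" --pt "0 0 1.0 0" --pt "0 0 1.3 0" --pt "0 0 1.5 0" --pt "0 0 1.5 0"

```text
time: 16.88
eef_pos: [0.4892, -0.0793, 0.0701]
ee_rot: [3.139, 0.134, -0.002]
force: [1.1, 0.2, -0.6]
width: 0.0376
```

```bash
python3 -c "
from h import *
rel([(.4908,-.079,.0255,5)])
p,d=eyes.camera('side');zoom(p,250,180,150,112,5,'s16.png')
"
```

```text
t 16.88 pos [ 0.4892 -0.0793  0.0701] yaw 4.89 tilt 0.09 F [ 1.1  0.2 -0.6] w 0.0376
(0.4908, -0.079, 0.0255, 5) -> [ 0.06 -0.    1.49] -0.02
```

View pics/s16.png

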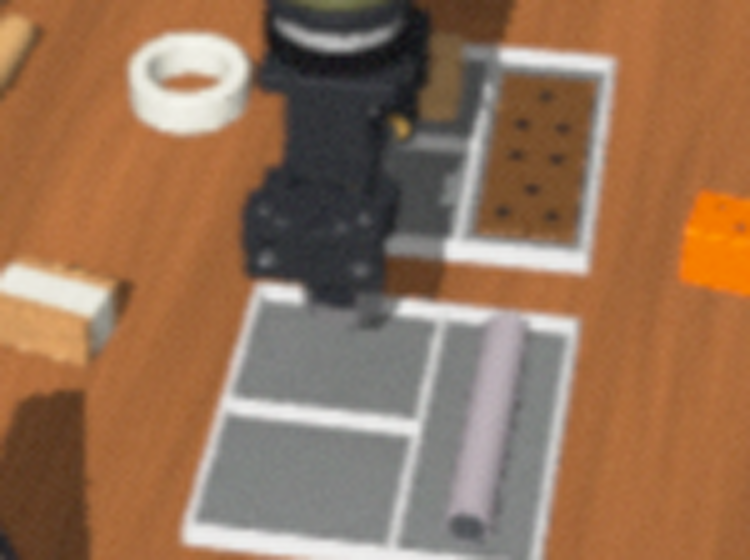

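```bash
python3 -c "
import cv2,numpy as np
p=cv2.imread('pics/s16.png')[200:400,200:480]
p=(255*(p/255.)**.45).astype('uint8')
cv2.imwrite('pics/s16b.png',cv2.resize(p,None,fx=2.5,fy=2.5))
"
```

```text
(no output)
```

View pics/s16b.png

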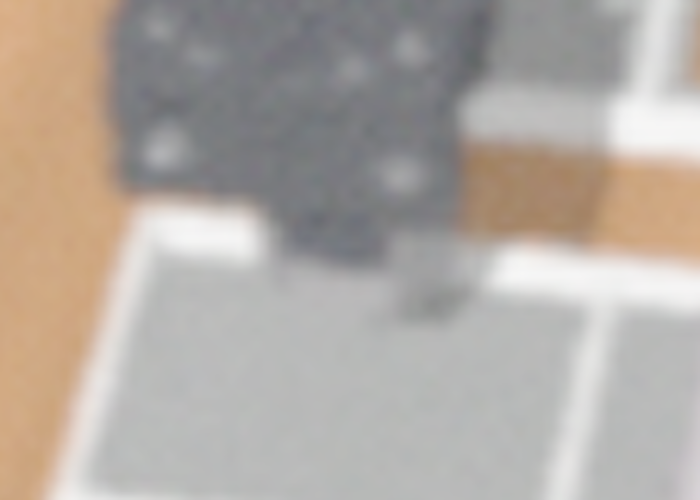

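```bash
python3 -c "
from h import *
p,d=eyes.camera('side');np.save('s17.npy',d);C=cloud('side',d)
Q=C.reshape(-1,3);m=(abs(Q[:,0]-.49)<.06)&(abs(Q[:,1]+.079)<.035)&(Q[:,2]<.13)&(Q[:,2]>.02)
Q=Q[m];print(len(Q))
for z in np.arange(.02,.11,.01):
  q=Q[(Q[:,2]>=z)&(Q[:,2]<z+.01)]
  if len(q):print(z.round(2),len(q),q.min(0).round(3),q.max(0).round(3))
"
```

```text
103
0.04 3 [ 0.494 -0.063  0.048] [ 0.499 -0.061  0.049]
0.05 42 [ 0.47  -0.08   0.051] [ 0.51  -0.057  0.06 ]
0.06 21 [ 0.472 -0.075  0.06 ] [ 0.505 -0.058  0.069]
0.07 15 [ 0.473 -0.066  0.07 ] [ 0.498 -0.047  0.078]
0.08 21 [ 0.478 -0.049  0.08 ] [ 0.497 -0.045  0.089]
0.09 1 [ 0.484 -0.045  0.09 ] [ 0.484 -0.045  0.09 ]
```

Depth shows the stand's underside at about 0.049 m, spanning x 0.470–0.510, so it is held as planned. Lowering.

Emit:
send_rows --pt "0.04 0 0.4 0" --pt "0.05 0 0.8 0" --pt "0.05 0 1.1 0" --pt "0.05 0 1.3 0" --pt "0.05 0 1.4 0" --pt "0.05 0 1.46 0" --pt "0.05 0 1.5 0" --pt "0.05 0 1.5 0" --pt "0.05 0 1.5 0"

```text
time: 17.73
eef_pos: [0.4909, -0.0788, 0.0269]
ee_rot: [3.139, 0.135, 0.001]
force: [-0.3, 0.2, -0.4]
width: 0.0381
```

Emit:
send_rows --pt "0 0 0.03 0" --pt "0 0 0.06 0" --pt "0 0 0.06 0" --pt "0 0 0.06 0"

```text
time: 18.07
eef_pos: [0.491, -0.0788, 0.0252]
ee_rot: [3.138, 0.135, 0.001]
force: [-0.1, -1.1, 3.7]
width: 0.0379
```

Emit:
send_rows --pt "0 0 0 0" --pt "0 0 0 0" --pt "0 0 0 0" --pt "0 0 0 0" --grip 58

```text
time: 18.4
eef_pos: [0.4907, -0.0787, 0.0247]
ee_rot: [3.139, 0.135, -0.0]
force: [-0.3, 0.1, -0.6]
width: 0.0578
```

Emit:
send_rows --pt "0 0 -0.4 0" --pt "0 0 -1.2 0" --pt "0 0 -2.2 0" --pt "0 0 -3.2 0" --pt "0 0 -4.2 0" --pt "0 0 -4.5 0"

```text
time: 18.9
eef_pos: [0.4924, -0.079, 0.1633]
ee_rot: [3.138, 0.135, 0.009]
force: [0.1, 0.0, -0.7]
width: 0.0579
```

```bash
python3 -c "
from h import *
p,d=eyes.camera('side');zoom(p,230,160,160,120,5,'s18.png')
rel([(.4685,.2405,.15,1.5),(.4685,.2405,.06,1.5)])
"
```

```text
t 18.95 pos [ 0.4927 -0.079   0.1632] yaw 4.91 tilt 0.37 F [ 0.4  0.  -0.3] w 0.0582
(0.4685, 0.2405, 0.15, 1.5) -> [  0.11 -10.68   0.43] 0.68
(0.4685, 0.2405, 0.06, 1.5) -> [  0.09 -10.68   3.43] 0.68
```

View pics/s18.png

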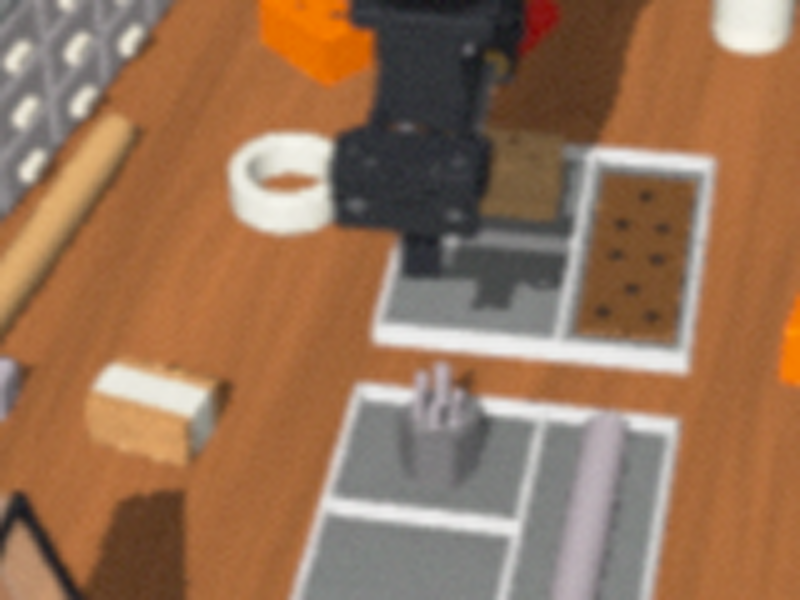

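```bash
python3 -c "
from h import *
g=lambda U,V,s,u,v,z:pz('top',(U+.5)/s-.5+u,(V+.5)/s-.5+v,z)[:2].round(4)
print([g(*c,7,115,215,.044) for c in[(508,105),(500,300),(630,107),(627,303)]], g(148,190,7,115,215,.047))
"
```

```text
[array([0.5006, 0.26  ]), array([0.4378, 0.2597]), array([0.5001, 0.221 ]), array([0.437 , 0.2195])] [0.4721 0.3718]
```

Emit:
send_rows --pt "0 -0.5 0 0" --pt "0 -1.5 0 0.2" --pt "0 -2.8 0 0.4" --pt "0 -4.1 0 0.7" --pt "0 -5.4 0 0.7" --pt "0 -6.7 0 0.7" --pt "0 -8 0 0.7" --pt "0.1 -9.2 0.3 0.8" --pt "0.1 -10.2 1 0.8" --pt "0.1 -10.68 2 0.8"

```text
time: 19.78
eef_pos: [0.4662, 0.247, 0.0993]
ee_rot: [-3.137, -0.035, -0.005]
force: [-0.9, 0.4, 0.2]
width: 0.0581
```

Emit:
send_rows --pt "0 0 0.6 0" --pt "0 0 0.8 0" --pt "0 0 0.8 0"

```text
time: 20.03
eef_pos: [0.4645, 0.2395, 0.0735]
ee_rot: [3.138, 0.026, -0.007]
force: [0.3, -0.2, -0.2]
width: 0.058
```

```bash
python3 -c "
from h import *
p,d=eyes.camera('side');zoom(p,200,270,160,120,5,'s19.png')
rel([(.4685,.2403,.021,1)])
"
```

```text
t 20.08 pos [0.4656 0.2394 0.0748] yaw 0.87 tilt 0.17 F [ 0.   0.2 -0.8] w 0.0579
(0.4685, 0.2403, 0.021, 1) -> [ 0.1  -0.03  1.79] -0.03
```

View pics/s19.png

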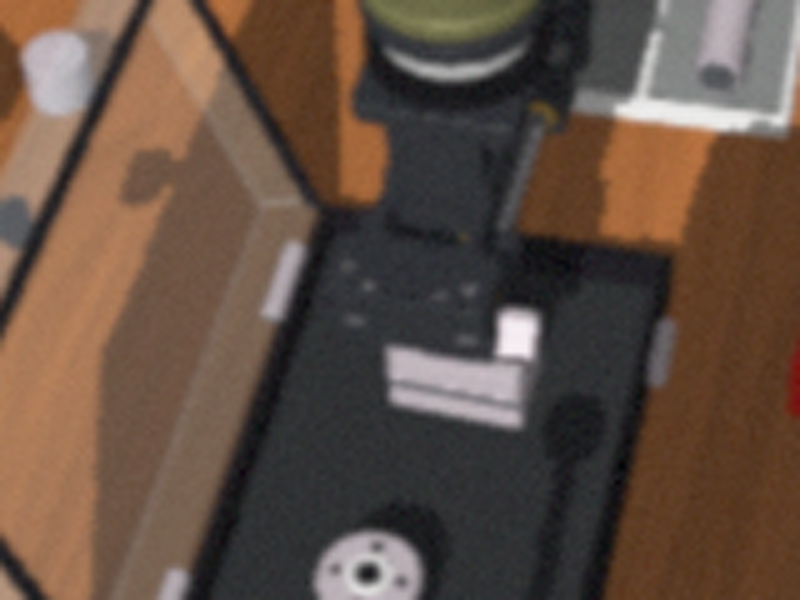

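Emit:
send_rows --pt "0.08 -0.02 0.4 0" --pt "0.08 -0.02 0.9 0" --pt "0.08 -0.02 1.3 0" --pt "0.08 -0.02 1.55 0" --pt "0.08 -0.02 1.7 0" --pt "0.08 -0.02 1.75 0" --pt "0.08 -0.02 1.75 0"

```text
time: 20.67
eef_pos: [0.4686, 0.2413, 0.0232]
ee_rot: [3.141, 0.025, -0.0]
force: [0.6, 0.0, 0.8]
width: 0.0579
```

Emit:
send_rows --pt "0 0 0 0" --pt "0 0 0 0" --pt "0 0 0 0" --pt "0 0 0 0" --pt "0 0 0 0" --pt "0 0 0 0" --pt "0 0 0 0" --grip 26 --force 40

```text
time: 21.25
eef_pos: [0.4688, 0.2415, 0.0237]
ee_rot: [-3.141, -0.026, -0.001]
force: [-1.0, -0.4, 5.2]
width: 0.0356
```

Emit:
send_rows --pt "0 0 -0.3 0" --pt "0 0 -0.8 0" --pt "0 0 -1.6 0" --pt "0 0 -2.4 0" --pt "0 0 -3.2 0" --pt "0 0 -3.6 0" --pt "0 0 -3.6 0"

```text
time: 21.83
eef_pos: [0.4696, 0.242, 0.1337]
ee_rot: [-3.14, -0.025, -0.006]
force: [0.5, 0.0, -3.8]
width: 0.0357
```

```bash
python3 -c "
from h import *
p,d=eyes.camera('side');zoom(p,200,230,160,120,5,'s20.png');C=cloud('side',d)
rel([(.4848,.0138,.13,3.7),(.4848,.0138,.021,3.7)])
"
```

```text
t 21.88 pos [0.4688 0.2416 0.1322] yaw 0.93 tilt 0.1 F [-0.3 -0.1 -4.9] w 0.0355
(0.4848, 0.0138, 0.13, 3.7) -> [0.41 7.6  0.07] -0.55
(0.4848, 0.0138, 0.021, 3.7) -> [0.4  7.61 3.7 ] -0.55
```

View pics/s20.png

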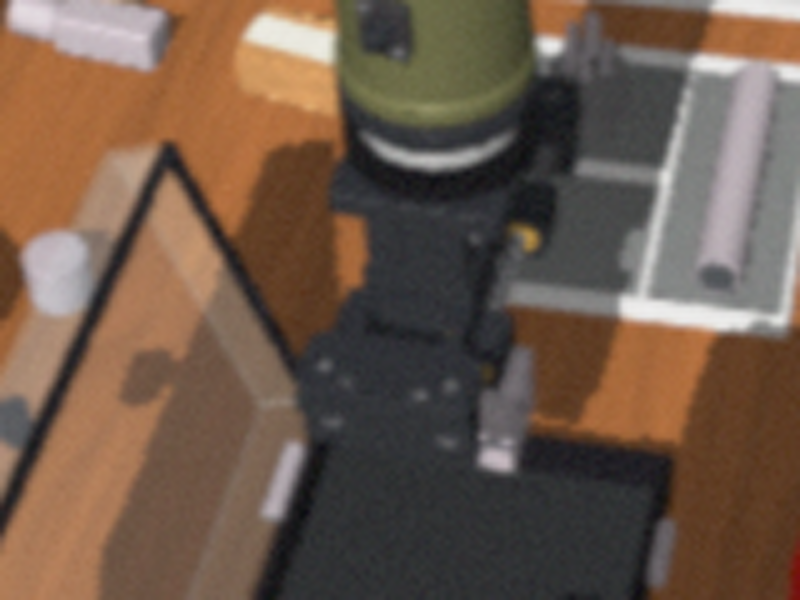

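Held, with the weight showing as about -5 N. Moving to the bar tray's left bay.

Emit:
send_rows --pt "0 0.5 0 0" --pt "0.1 1.4 0 -0.1" --pt "0.1 2.6 0 -0.2" --pt "0.2 3.8 0 -0.3" --pt "0.2 5 0 -0.5" --pt "0.3 6.1 0 -0.55" --pt "0.4 7 0 -0.55" --pt "0.4 7.6 0 -0.55" --pt "0.4 7.6 0.4 -0.55" --pt "0.4 7.6 1 -0.55"

```text
time: 22.72
eef_pos: [0.4844, 0.0115, 0.1008]
ee_rot: [3.139, 0.095, 0.001]
force: [0.7, 0.7, -4.5]
width: 0.0356
```

Emit:
send_rows --pt "0 0 0.6 0" --pt "0 0 1.0 0" --pt "0 0 1.0 0" --pt "0 0 1.0 0"

```text
time: 23.05
eef_pos: [0.483, 0.0136, 0.07]
ee_rot: [3.14, 0.101, -0.006]
force: [0.1, -0.1, -3.7]
width: 0.0358
```

```bash
python3 -c "
from h import *
p,d=eyes.camera('side');zoom(p,240,200,160,120,5,'s21.png');C=cloud('side',d)
rel([(.4848,.0138,.0225,3.7)])
Q=C.reshape(-1,3);m=(abs(Q[:,0]-.485)<.06)&(abs(Q[:,1]-.014)<.03)&(Q[:,2]<.13)&(Q[:,2]>.02)
Q=Q[m];print(len(Q))
for z in np.arange(.02,.09,.01):
  q=Q[(Q[:,2]>=z)&(Q[:,2]<z+.01)]
  if len(q):print(z.round(2),len(q),q.min(0).round(3),q.max(0).round(3))
"
```

```text
t 23.1 pos [0.4837 0.0137 0.0708] yaw 3.69 tilt 0.09 F [-0.1  1.  -4.3] w 0.0355
(0.4848, 0.0138, 0.0225, 3.7) -> [ 0.04 -0.    1.61] -0.0
153
0.05 55 [0.454 0.004 0.051] [0.514 0.038 0.06 ]
0.06 43 [ 0.454 -0.007  0.06 ] [0.514 0.035 0.07 ]
0.07 22 [0.454 0.005 0.07 ] [0.499 0.043 0.08 ]
0.08 25 [ 0.454 -0.006  0.081] [0.464 0.034 0.09 ]
```

View pics/s21.png

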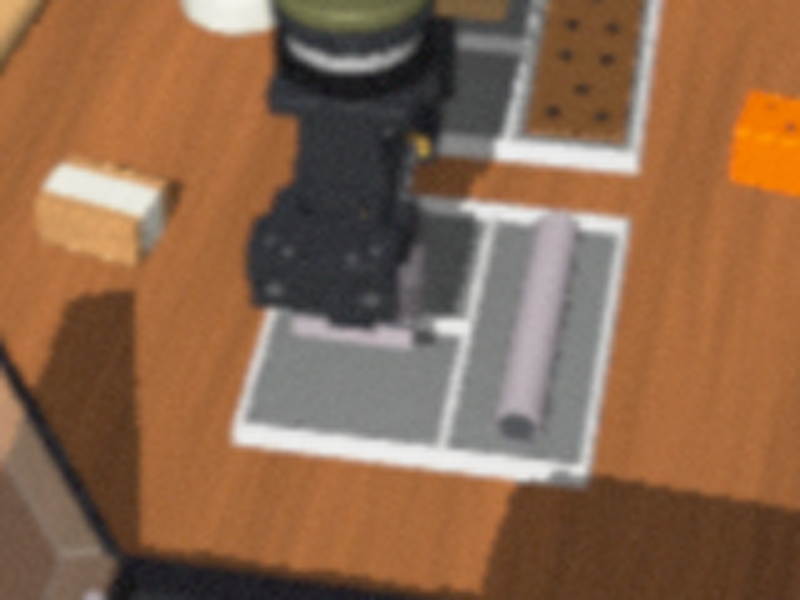

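Emit:
send_rows --pt "0.04 0 0.4 0" --pt "0.04 0 0.8 0" --pt "0.04 0 1.1 0" --pt "0.04 0 1.3 0" --pt "0.04 0 1.45 0" --pt "0.04 0 1.55 0" --pt "0.04 0 1.6 0" --pt "0.04 0 1.62 0" --pt "0.04 0 1.62 0"

```text
time: 23.85
eef_pos: [0.4856, 0.0137, 0.0228]
ee_rot: [3.14, 0.101, 0.0]
force: [-0.3, 0.1, -4.5]
width: 0.0358
```

Still carrying the full weight, so I'll lower it a little more.

Emit:
send_rows --pt "0 0 0.03 0" --pt "0 0 0.06 0" --pt "0 0 0.06 0" --pt "0 0 0.06 0"

```text
time: 24.18
eef_pos: [0.4858, 0.0137, 0.0217]
ee_rot: [3.14, 0.101, 0.002]
force: [-1.0, -0.8, 5.5]
width: 0.0359
```

Emit:
send_rows --pt "0 0 0 0" --pt "0 0 0 0" --pt "0 0 0 0" --pt "0 0 0 0" --grip 56

```text
time: 24.52
eef_pos: [0.4856, 0.0137, 0.0209]
ee_rot: [3.14, 0.101, 0.0]
force: [0.4, 0.6, 0.2]
width: 0.0558
```

Emit:
send_rows --pt "0 0 -0.4 0" --pt "0 0 -1.2 0" --pt "0 0 -2.2 0" --pt "0 0 -3.2 0" --pt "0 0 -4.2 0" --pt "0 0 -4.5 0"

```text
time: 25.02
eef_pos: [0.4872, 0.0137, 0.1594]
ee_rot: [-3.14, -0.1, -0.009]
force: [0.6, -0.2, -0.5]
width: 0.0559
```

```bash
python3 -c "
from h import *
p,d=eyes.camera('side');zoom(p,230,180,160,120,5,'s22.png')
rel([(.4716,.372,.16,2.5),(.4716,.372,.07,2.5)])
"
```

```text
t 25.07 pos [0.4874 0.0137 0.1592] yaw 3.66 tilt 0.37 F [0.5 0.2 2. ] w 0.0558
(0.4716, 0.372, 0.16, 2.5) -> [  0.24 -11.95  -0.02] 0.23
(0.4716, 0.372, 0.07, 2.5) -> [  0.22 -11.95   2.98] 0.23
```

View pics/s22.png

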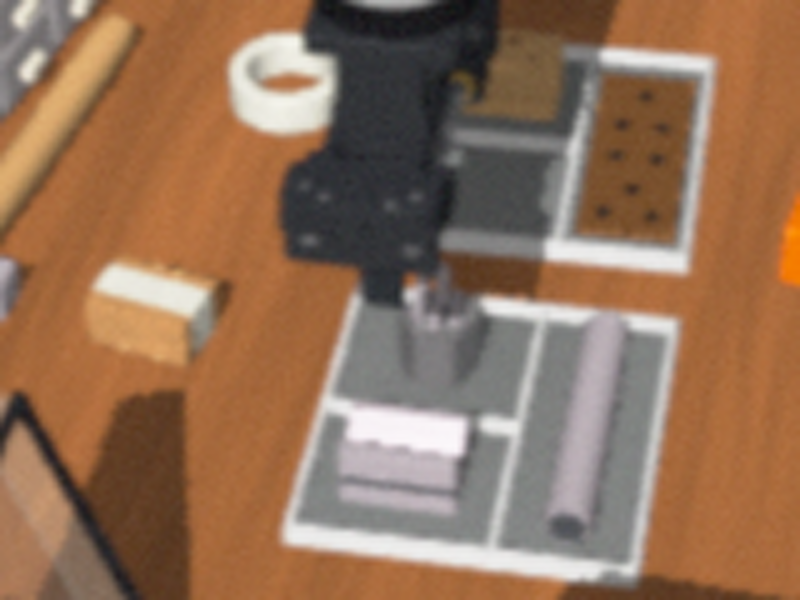

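V-block and drill stand both stand in the bar tray. Now the hole saw.

Emit:
send_rows --pt "0 -0.5 0 0" --pt "0 -1.5 0 0.2" --pt "0 -2.8 0 0.2" --pt "0 -4.1 0 0.2" --pt "0 -5.4 0 0.2" --pt "0 -6.7 0 0.2" --pt "0 -8 0 0.2" --pt "0.1 -9.3 0 0.2" --pt "0.2 -10.6 0 0.2" --pt "0.2 -11.5 0.3 0.2" --grip 66

```text
time: 25.9
eef_pos: [0.469, 0.3635, 0.1464]
ee_rot: [-3.138, -0.079, -0.003]
force: [0.5, 0.2, 0.6]
width: 0.0657
```

Emit:
send_rows --pt "0 -0.45 0.8 0" --pt "0 -0.45 1.6 0" --pt "0 -0.45 2.4 0" --pt "0 -0.45 2.6 0" --pt "0 -0.45 2.6 0" --pt "0 -0.45 2.6 0"

```text
time: 26.4
eef_pos: [0.4687, 0.3714, 0.0685]
ee_rot: [3.14, 0.073, -0.001]
force: [-0.1, -0.1, 0.7]
width: 0.0658
```

```bash
python3 -c "
from h import *
p,d=eyes.camera('side');zoom(p,180,310,160,120,5,'s23.png')
rel([(.4716,.372,.021,2.5)])
"
```

```text
t 26.45 pos [0.4693 0.3718 0.0694] yaw 2.65 tilt 0.06 F [ 0.3 -0.1 -0.1] w 0.0661
(0.4716, 0.372, 0.021, 2.5) -> [ 0.08 -0.    1.61] 0.03
```

View pics/s23.png

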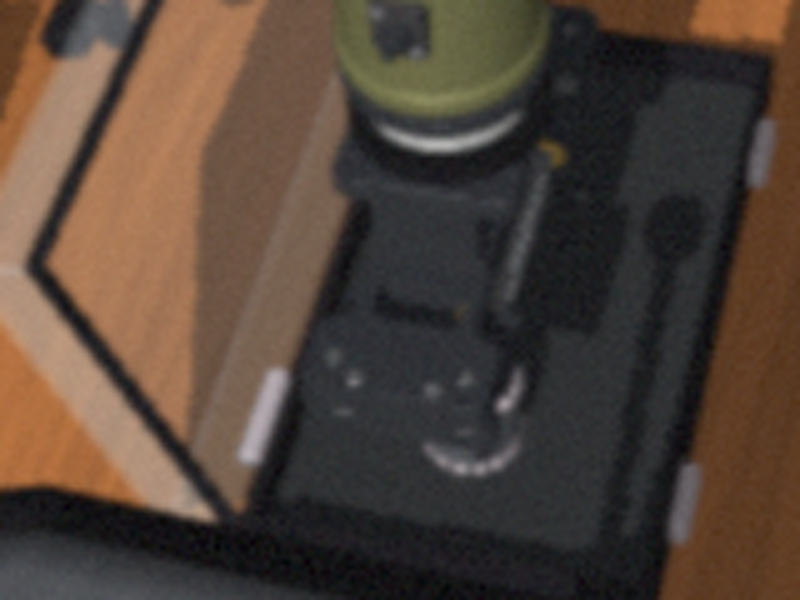

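Emit:
send_rows --pt "0.08 0 0.4 0" --pt "0.08 0 0.9 0" --pt "0.08 0 1.2 0" --pt "0.08 0 1.45 0" --pt "0.08 0 1.6 0" --pt "0.08 0 1.62 0" --pt "0.08 0 1.62 0"

```text
time: 27.03
eef_pos: [0.4711, 0.372, 0.0203]
ee_rot: [3.141, 0.073, 0.0]
force: [-0.9, 0.3, 0.6]
width: 0.066
```

Emit:
send_rows --pt "0 0 0 0" --pt "0 0 0 0" --pt "0 0 0 0" --pt "0 0 0 0" --pt "0 0 0 0" --pt "0 0 0 0" --pt "0 0 0 0" --grip 32 --force 25

```text
time: 27.62
eef_pos: [0.4713, 0.3722, 0.0206]
ee_rot: [-3.14, -0.073, -0.001]
force: [0.4, 0.1, 3.4]
width: 0.0419
```

Emit:
send_rows --pt "0 0 -0.3 0" --pt "0 0 -0.8 0" --pt "0 0 -1.6 0" --pt "0 0 -2.4 0" --pt "0 0 -3.2 0" --pt "0 0 -3.8 0" --pt "0 0 -3.9 0" --pt "0 0 -3.9 0"

```text
time: 28.28
eef_pos: [0.4715, 0.3723, 0.1384]
ee_rot: [-3.139, -0.073, -0.003]
force: [-0.3, 0.4, -1.9]
width: 0.0413
```

```bash
python3 -c "
from h import *
p,d=eyes.camera('side');zoom(p,180,280,160,120,5,'s24.png')
rel([(.5017,-.2253,.14,4.9)])
"
```

```text
t 28.33 pos [0.4707 0.3718 0.1371] yaw 2.69 tilt 0.02 F [ 0.   0.2 -1.7] w 0.0414
(0.5017, -0.2253, 0.14, 4.9) -> [ 0.1  19.93 -0.09] -0.44
```

View pics/s24.png

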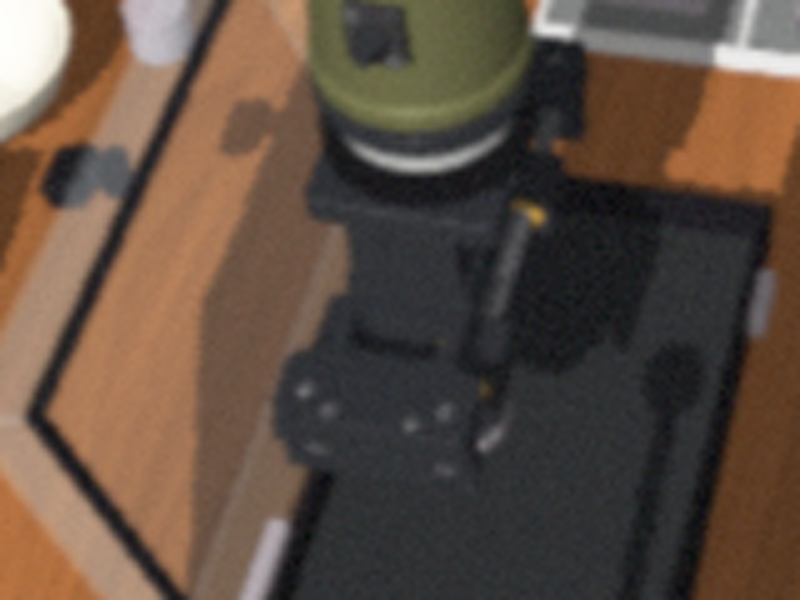

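Emit:
send_rows --pt "0 0.5 0 0" --pt "0 1.4 0 0" --pt "0 2.6 0 0" --pt "0 3.8 0 0" --pt "0 5 0 0" --pt "0 6.2 0 0" --pt "0 7.4 0 0" --pt "0 8.6 0 0" --pt "0 9.8 0 0" --pt "0 11 0 0"

```text
time: 29.17
eef_pos: [0.4851, 0.0406, 0.1359]
ee_rot: [3.14, 0.074, -0.005]
force: [1.2, -0.1, -2.3]
width: 0.0417
```

Emit:
send_rows --pt "0 1.2 0 0" --pt "0 2.4 0 0" --pt "0 3.6 0 0" --pt "0 4.8 0 -0.1" --pt "0.1 6 0 -0.2" --pt "0.1 7.1 0 -0.3" --pt "0.1 8 0 -0.4" --pt "0.1 8.6 0 -0.4" --pt "0.1 8.9 0 -0.4" --pt "0.1 8.9 0 -0.4"

```text
time: 30.0
eef_pos: [0.5008, -0.2264, 0.136]
ee_rot: [3.139, 0.122, -0.003]
force: [-0.6, -0.6, -1.7]
width: 0.0414
```

```bash
python3 -c "
from h import *
rel([(.5017,-.2253,.06,4.9)])
"
```

```text
t 30.0 pos [ 0.5008 -0.2264  0.136 ] yaw 4.46 tilt 0.12 F [-0.6 -0.6 -1.7] w 0.0414
(0.5017, -0.2253, 0.06, 4.9) -> [ 0.04 -0.03  2.53] -0.09
```

Emit:
send_rows --pt "0.03 0 0.5 -0.05" --pt "0.03 0 1.1 -0.09" --pt "0.03 0 1.7 -0.09" --pt "0.03 0 2.2 -0.09" --pt "0.03 0 2.5 -0.09" --pt "0.03 0 2.5 -0.09"

```text
time: 30.5
eef_pos: [0.5017, -0.2214, 0.0602]
ee_rot: [-3.135, -0.145, 0.006]
force: [-0.3, -0.1, -2.1]
width: 0.0414
```

```bash
python3 -c "
from h import *
p,d=eyes.camera('side');zoom(p,270,140,160,120,5,'s25.png');C=cloud('side',d)
rel([(.5017,-.2253,.0195,4.9)])
Q=C.reshape(-1,3);m=(abs(Q[:,0]-.502)<.06)&(abs(Q[:,1]+.225)<.03)&(Q[:,2]<.13)&(Q[:,2]>.02)
Q=Q[m];print(len(Q))
for z in np.arange(.02,.09,.01):
  q=Q[(Q[:,2]>=z)&(Q[:,2]<z+.01)]
  if len(q):print(z.round(2),len(q),q.min(0).round(3),q.max(0).round(3))
"
```

```text
t 30.55 pos [ 0.5023 -0.2222  0.0614] yaw 5.25 tilt 0.17 F [ 0.   0.2 -1.6] w 0.0413
(0.5017, -0.2253, 0.0195, 4.9) -> [-0.03  0.1   1.4 ] 0.07
57
0.04 12 [ 0.484 -0.224  0.044] [ 0.514 -0.202  0.049]
0.05 26 [ 0.483 -0.223  0.05 ] [ 0.521 -0.195  0.06 ]
0.06 17 [ 0.485 -0.215  0.061] [ 0.522 -0.201  0.07 ]
0.07 1 [ 0.491 -0.202  0.074] [ 0.491 -0.202  0.074]
```

View pics/s25.png

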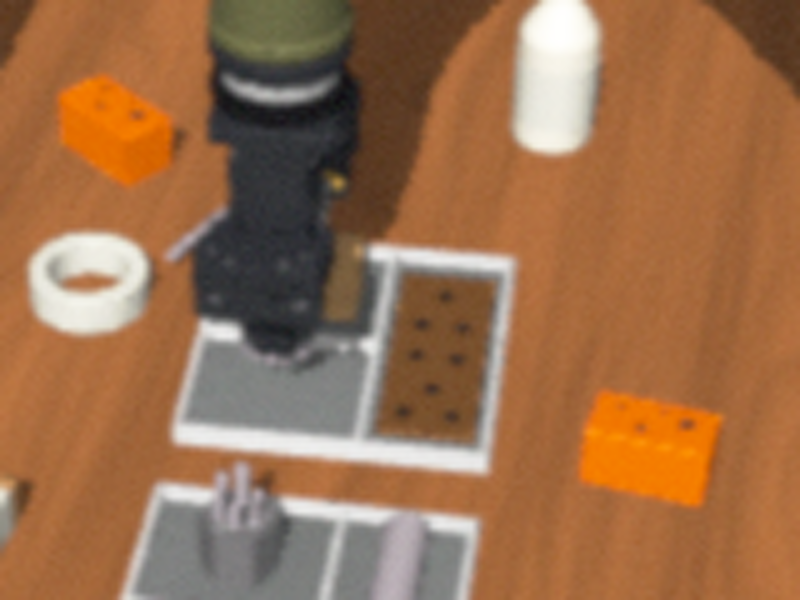

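Emit:
send_rows --pt "0 0.05 0.4 0" --pt "0 0.05 0.7 0" --pt "0 0.05 1.0 0" --pt "0 0.05 1.2 0" --pt "0 0.05 1.3 0" --pt "0 0.05 1.37 0" --pt "0 0.05 1.4 0" --pt "0 0.05 1.4 0"

```text
time: 31.22
eef_pos: [0.5031, -0.2257, 0.0203]
ee_rot: [3.138, 0.141, 0.0]
force: [-0.4, -0.1, -1.1]
width: 0.0411
```

Emit:
send_rows --pt "0 0 0.03 0" --pt "0 0 0.06 0" --pt "0 0 0.07 0" --pt "0 0 0.07 0"

```text
time: 31.55
eef_pos: [0.5033, -0.2257, 0.0186]
ee_rot: [3.138, 0.141, 0.001]
force: [-0.6, 0.2, 2.3]
width: 0.0415
```

Emit:
send_rows --pt "0 0 0 0" --pt "0 0 0 0" --pt "0 0 0 0" --pt "0 0 0 0" --grip 60

```text
time: 31.88
eef_pos: [0.503, -0.2256, 0.0182]
ee_rot: [3.138, 0.141, 0.0]
force: [0.4, -0.2, 0.5]
width: 0.0602
```

Emit:
send_rows --pt "0 0 -0.4 0" --pt "0 0 -1.2 0" --pt "0 0 -2.2 0" --pt "0 0 -3.2 0" --pt "0 0 -4.2 0" --pt "0 0 -5 0" --pt "0 2 -5.5 0" --pt "0 3 -6 0" --pt "0 4 -6 0" --pt "0 5 -6 0"

```text
time: 32.72
eef_pos: [0.5164, -0.3798, 0.2014]
ee_rot: [3.134, 0.136, 0.005]
force: [0.4, -0.7, -1.0]
width: 0.0605
```

Emit:
send_rows --pt "0 1 0 0" --pt "0 2 0 0" --pt "0 3 0 0" --pt "0 4 0 0" --pt "-1 5 0 0" --pt "-2 6 0 0" --pt "-2 7 0 0" --pt "-2 7 0 0"

```text
time: 33.38
eef_pos: [0.4693, -0.5978, 0.1985]
ee_rot: [3.133, 0.125, -0.006]
force: [-1.4, 1.0, 0.2]
width: 0.0599
```

Run:
```python
from h import *
rel([])
p,d=eyes.camera('side');cv2.imwrite('pics/s30.png',p)
p,d=eyes.camera('top');cv2.imwrite('pics/t30.png',p);C=cloud('top',d);np.save('t30.npy',d)
def rect(cx,cy,z0,z1,h=.04):
    Q=C.reshape(-1,3);m=(abs(Q[:,0]-cx)<h)&(abs(Q[:,1]-cy)<h)&(Q[:,2]>z0)&(Q[:,2]<z1);Q=Q[m]
    return len(Q),cv2.minAreaRect((Q[:,:2]*1000).astype(np.float32)),np.percentile(Q[:,2],[5,50,95]).round(4)
def inT(c,y,p):
    y=np.radians(y);d=np.array(p)-c;return np.array([[np.cos(y),np.sin(y)],[-np.sin(y),np.cos(y)]])@d
for nm,b,T,yw,zz in [('vb',(.4848,.0138),(.4519,-.0349),3.73,(.034,.06)),('ds',(.4908,-.079),(.4519,-.0349),3.73,(.033,.07)),('hs',(.5017,-.2253),(.4698,-.2747),4.95,(.035,.06)),('pine',(.5097,-.3179),(.4698,-.2747),4.95,(.035,.06))]:
    n,r,zq=rect(*b,*zz);print(nm,n,r,zq,'tray',inT(np.array(T),yw,np.array(r[0])/1000).round(4))
```

```text
t 33.38 pos [ 0.4693 -0.5978  0.1985] yaw 4.57 tilt 0.42 F [-1.4  1.   0.2] w 0.0599
vb 313 ((484.8301086425781, 13.639663696289062), (59.98929977416992, 35.994510650634766), 3.7772960662841797) [0.0345 0.0392 0.0433] tray [0.036  0.0463]
ds 253 ((488.7043762207031, -78.37973022460938), (36.50450897216797, 41.13890075683594), 89.98252868652344) [0.0356 0.0395 0.0617] tray [ 0.0339 -0.0458]
hs 274 ((503.6973571777344, -225.19146728515625), (39.732913970947266, 41.164825439453125), 44.96312713623047) [0.0399 0.0432 0.047 ] tray [0.038  0.0464]
pine 528 ((509.3089294433594, -317.33697509765625), (70.07816314697266, 39.48332214355469), 4.746787071228027) [0.0375 0.041  0.0439] tray [ 0.0357 -0.0459]
```

View pics/s30.png

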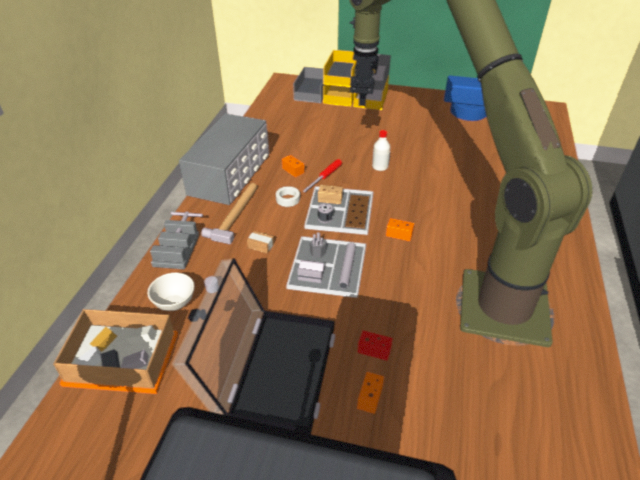

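View pics/t30.png

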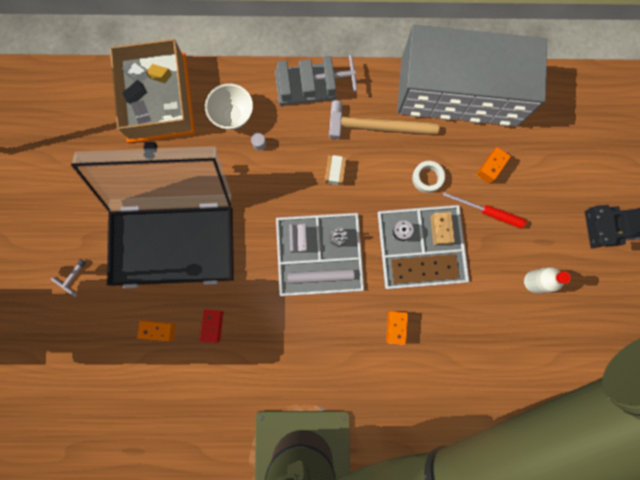

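All four stand at their bay centres. Last checks: let the arm settle, and check the knob's position for the lid angle.

Emit:
send_rows --pt "0 0 0 0" --pt "0 0 0 0" --pt "0 0 0 0" --pt "0 0 0 0" --pt "0 0 0 0" --pt "0 0 0 0"

```text
time: 33.98
eef_pos: [0.4758, -0.5891, 0.1984]
ee_rot: [3.138, 0.142, 0.0]
force: [0.1, -0.3, 0.0]
width: 0.0603
```

Run:
```python
from h import *
c=np.array([.4686,.3052]);y=np.radians(2.5)
for th in(1.6,1.7,1.8,1.9):
    ph=np.arctan2(.056,-.148)-th;r=np.hypot(.148,.056);x=.085+r*np.cos(ph);z=.0265+r*np.sin(ph)
    X=[c[0]+x*np.cos(y),c[1]+x*np.sin(y),z];print(th,proj('top',X).round(1),proj('side',X).round(1))
p=cv2.imread('pics/t30.png');g=p[140:162,135:170].max(2)<45;v,u=np.nonzero(g);print('knob dark top',u.mean()+135,v.mean()+140,len(u))
rel([])
```

```text
1.6 [145.4 161.9] [211.8 309.9]
1.7 [146.7 156.1] [205.6 311.1]
1.8 [148.3 151.1] [199.9 312.7]
1.9 [150.1 146.8] [194.8 314.8]
knob dark top 152.29113924050634 149.8987341772152 79
t 33.98 pos [ 0.4758 -0.5891  0.1984] yaw 5.17 tilt 0.0 F [ 0.1 -0.3  0. ] w 0.0603
```

```bash
python3 -c "
from bench import ctrl
print(ctrl.finish_job())"
```

```text
the job is handed in; nothing more can be done
None
```

I swung the lid over by its knob to its rest and let it go. All four things are set down in their trays, and I handed the job in at about 34 s. No verdict was reported.

| Thing | Tray and bay | Distance from bay centre |
|---|---|---|
| V-block | bar tray, left | under 1 mm |
| Drill stand | bar tray, right | about 2 mm |
| Hole saw | panel tray, left | about 2 mm |
| Backing block | panel tray, right | under 1 mm |

- **Seating:** in the last pictures and depth readings all four look upright. Top heights fit undersides on the tray floor. I did not measure tilt separately.
- **Lid:** it stays open by itself. The knob's position fits an angle of about 1.8 to 1.9 rad. That estimate is rough, because the dark patch I measured includes the knob's neck and sits about 3 px from where 1.9 rad would put the knob head.
- **Arm:** it is clear of everything and at rest.

No check failed. The only disagreement was in the V-block's heading before the grasp, where two pixel estimates differed by about 4° and a third settled it.

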